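# Tip the auger bits through the slot of the bit box and dock the tray

### The arm

A 6-joint arm with a two-finger parallel gripper is mounted at the origin on the work surface. World frame = base frame: x ahead of the robot, y to its left, z up, the work surface at z = 0. Lengths are in mm, angles in rad, forces in N, time in s.
With the tool pointing down it reaches from about 275 to 725 mm from the base axis. Payload 15.9 kg.
Tool frame: the origin (TCP) lies at the very end of the fingers, on their centre line; the grasp point (between the pads) lies 19 mm behind it; z points along the fingers, y is the direction in which the jaws open and shut (so a half turn about z gives the same grasp; the last joint's range is limited). The gripper opens to 85 mm and grips with 20 to 120 N. Pads are 22 mm wide; open, the fingers measure 114 mm over their backs; the gripper's body (76 mm by 85 mm) begins 54 mm behind the grasp point. The pads swing forward as they close: fully open they stand 13 mm farther back than shut.
Start: joints at [-1.17, 0.213, -0.034, 1.323, 0, 1.571], TCP at [195.07, -460.362, 231.306] pointing down, gripper open.
Joint ranges: [-2.98, 2.98], [-0.74, 1.72], [-1.14, 1.35], [-2.1, 2.04], [-1.57, 1.44], [-3.14, 3.14]. Speed limits (rad/s): [1.89, 1.89, 2.39, 2.57, 3.14, 3.14].

### API

Orientations are given as a rotation vector (axis times angle).
In Python, from workcell import sense, get_image, bot gives the robot as it stands. The module is installed in compiled form; this text tells all that it offers.
- The arm moves only by the shell command python3 -m jog 'ROWS' [FORCE]. ROWS is JSON, a list of rows, each an object with "gripper": the opening, from 0 (shut) to 1 (fully open); "dp": the shift along the tool's x, y, z in mm, a list of three; "roll": the turn about the tool's z in rad. In form: [{"gripper": gripper, "dp": [dx, dy, dz], "roll": roll}, ...]. A call has 1 to 10 rows; each row shifts and turns the commanded pose from where the row before left it, along the tool's axes as they then stand; what a row does not reach is not made up. A row lasts 1/8 s, in which the tool goes at most 62.5 mm and 10.7 degrees, less where a joint would pass 70% of its speed; a pose out of reach is approached as far as the arm can. A call is refused whole if a number of a shift passes 62.5 or a number of a turn 0.188, either way. A call with a gripper value outside its range is refused whole. The fingers move at their own pace and stop on an object; FORCE is the grip in N (left out, the last holds). Time passes only in rows, so rows that do not move let the fingers close. It gives the time, the measured TCP pose, the force and the opening at its end, in the units of the state.
- sense(): the state, without advancing time (a new reading comes with each control period).
- get_image(name): name is "scene" or "side" or "wrist"; returns a dict with "frame" (420x560x3 uint8, red, green, blue), "fx", "fy", "cx", "cy" (pixels), "position" and "attitude" of the camera in the world; the wrist camera has in their place "tool_from_camera" (4x4, takes a point from camera to tool coordinates, whose origin is the TCP and whose axes are the flange's). Camera axes: x right, y down, z forward; pixel columns grow to the right and rows downward; lengths in mm; the calibration is good to about 2 mm. A picture is of the moment at which its call begins: read the wrist's pose just before it. There is no depth.
- bot.sign_off(): hands the job in, once; it reports no verdict.
The state is a dict: "time_s": time; "qpos": joint angles; "dq": joint speeds; "tau": joint torques, N m; "tcp_pos": TCP position; "eef_rot": TCP orientation; "wrist_force": force on the tool from outside, world axes, zero at the start; "ft_torque": the same for the moment, N m; "opening": finger opening in mm.
Only numpy, scipy, OpenCV 4.12 (cv2) and the standard library are available. Lean on these libraries where they do the work, as an engineer would, in place of code of your own. Each camera call takes 0.05 s, during which the arm holds its last target.

### The job

Lift the small wooden tray by its fin with the three auger bits lying in it, turn it so that the bits line up with the long slot in the top of the bit box, and tip all three through the slot into the box without the gripper touching the freshly sharpened bits. Then slide the empty tray along the bench, open front first, under the steel bar of the green dock until it is fully home against the stop, and let go of it there. Leave the other things on the bench where they are.

Things in the scene. Friction and masses are not known exactly. Their poses are not given: they have to be found in the camera images.
- tray_grip (a point): Loose wooden tray, about 0.3 kg, holding the three bits. The point: centre of its upright grip fin, 83 mm above the tray's underside. x: from open pouring front to fin, y: along the bits, z: up. The fin is 12 mm thick (x), 80 mm wide (y), its top 108 mm above the underside; below 46 mm it is the full-width back wall. Tray: 116 mm in x, 172 mm in y; end walls 36 mm high, 160 mm apart.
- tray_front (a point): Middle of the tray's straight pouring edge (upper side), 110 mm in -x of the fin point and 26 mm above the underside; axes as the tray's. No lip: the floor slopes down from this edge to the fin by 8.7 degrees, which keeps the bits in while the tray is level. Tipping the front down about 25 degrees (0.45 rad) rolls all of them out over it.
- bit_1: Steel auger bit, loose, about 0.11 kg, 140 mm long; flute 18 mm in diameter, 94 mm long, then a 10 mm shank. Origin on its axis at mid length; y along the bit. At the start it lies along the tray's y at the foot of the fin, its top 30 mm above the underside.
- bit_2: A second, equal auger bit, beside the first.
- bit_3: A third, equal auger bit, beside the second, nearest the pouring front.
- bit_box: Fixed dark wooden bit box, 130 mm (x) by 240 mm (y), slot in its top along y. Origin: centre of its underside, on the bench. Backstop board on the -x side (robot's side), 165 mm high, outer face at x = -65 mm. End boards 125 mm high, 20 mm thick, 200 mm apart. +x wall is a clear pane. Inner floor 6 mm up.
- slot (a point): Centre of the bit box's slot: x = -31 mm, y = 0, 90 mm above the bench in the box's frame; axes as the box's. Slot 200 mm (y) by 44 mm (x). The backstop bounds it at -x; at +x an aluminium ramp rises from it, 90 mm high at the slot to 120 mm high 96 mm in +x of this point. Bits are to be poured from the +x side towards -x.
- dock: Fixed green tray dock, mouth at +x (away from the robot), stop board at -x. Origin on the bench where the tray's underside centre (50 mm in -x of the fin point) is when fully home: the fin point is then at x 50, y 0, z 83 mm here, tray x along dock x. Stop face at x = -60 mm; cheeks 52 mm high, 192 mm apart, run from it to x = 30 mm.
- dock_bar (a point): Middle of the underside of the fixed steel bar across the dock, at x = -37.5 mm, 52 mm above the bench. The bar is 25 mm wide (x) and 20 mm thick, so its top is at 72 mm. Axes as the dock's.
- bowl: White enamel bowl, 150 mm across, 60 mm high; a bystander. Origin under its centre.
- gauge: Brass marking gauge, 190 mm long, 54 mm high; a bystander. Origin under its middle, x along the rod.
- template: Round jacaranda pit template disc, 110 mm across, 9 mm thick; a bystander. Origin under its centre.
- brush: Bench brush lying along its x; a bystander. Origin under its middle.
Not all that is in view belongs to the job. Leave any turquoise look-alike of the bit_2 alone. Leave any turquoise look-alike of the part that bears tray_grip alone.

How it is judged:
By the outcome, as a careful person would: the job done as asked, in the order asked, and still so for the second after the job is handed in, with the robot touching nothing.
It also fails if it takes over 61 s, if anything falls off the work surface, if the arm or the gripper's body presses on something with over 40 N, if the wrist force passes 120 N, or if a joint passes its speed limit or range.

## Working session

There is one attempt and no reset: what is moved stays moved. The work goes in short steps, Python scripts to look and compute and a shell command to move; the robot and the scene stay as the last step left them, time stands still between calls to the robot, and variables do not carry over. Pictures are saved under pics/ and viewed, and the job is handed in when it is done.

```bash
mkdir -p pics
cat > h.py <<'E'
import numpy as np, cv2
from scipy.spatial.transform import Rotation as R
from workcell import sense, get_image, bot
def snap(name,fn):
    s=sense(); im=get_image(name)
    cv2.imwrite('pics/'+fn,cv2.cvtColor(im['frame'],cv2.COLOR_RGB2BGR))
    return s,im
E
python3 - <<'E'
from h import *
import pickle
print(sense())
d={}
for n in ['scene','side','wrist']:
    s,im=snap(n,n+'0.png'); d[n]=(s,im)
    print(n,{k:(np.round(np.array(v),3).tolist() if k!='frame' else 0) for k,v in im.items()})
pickle.dump(d,open('d0.pkl','wb'))
E
```

```text
{'time_s': 0.0, 'qpos': array([-1.17002237e+00,  2.13381282e-01, -3.50223742e-02,  1.32351575e+00,
       -1.42711872e-06,  1.57078691e+00]), 'dq': array([ 0.00107115, -0.00037674,  0.00058733,  0.00128496, -0.00019199,
       -0.00062468]), 'tau': array([-5.74946782e-03, -6.86139178e+01,  4.87132287e+01,  1.71367556e-02,
       -3.65170708e-04, -1.64176828e-05]), 'tcp_pos': array([ 194.93594997, -460.07496369,  230.81818715]), 'eef_rot': array([-3.07764693e+00, -6.25125022e-01,  3.53213241e-04]), 'wrist_force': array([0.15886034, 0.5189418 , 0.01900703]), 'ft_torque': array([0.00010143, 0.03080279, 0.00410702]), 'opening': 85.44613798623816}
scene {'frame': 0, 'fx': 528.78, 'fy': 528.78, 'cx': 282.897, 'cy': 203.733, 'position': [990.064, -634.408, 1470.898], 'attitude': [-2.516, -0.75, 0.216]}
side {'frame': 0, 'fx': 540.119, 'fy': 540.119, 'cx': 282.364, 'cy': 204.483, 'position': [242.987, 735.707, 1049.607], 'attitude': [-0.614, 2.791, -0.971]}
wrist {'frame': 0, 'fx': 320.838, 'fy': 320.838, 'cx': 276.389, 'cy': 206.032, 'tool_from_camera': [[0.0, -0.96, -0.28, 70.576], [1.0, 0.0, 0.0, 0.713], [-0.0, -0.28, 0.96, -142.253], [0.0, 0.0, 0.0, 1.0]]}
```

View pics/scene0.png

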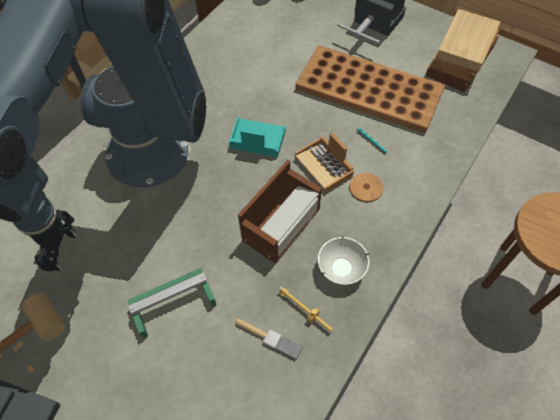

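View pics/side0.png

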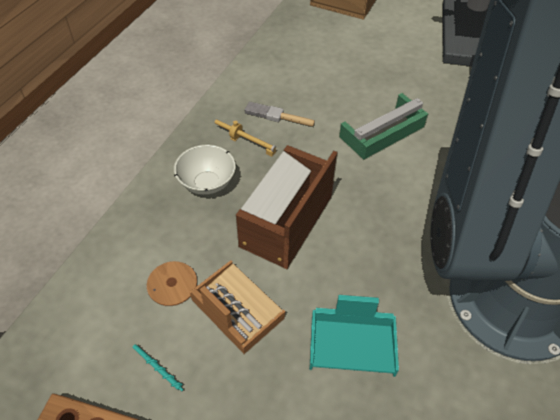

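View pics/wrist0.png

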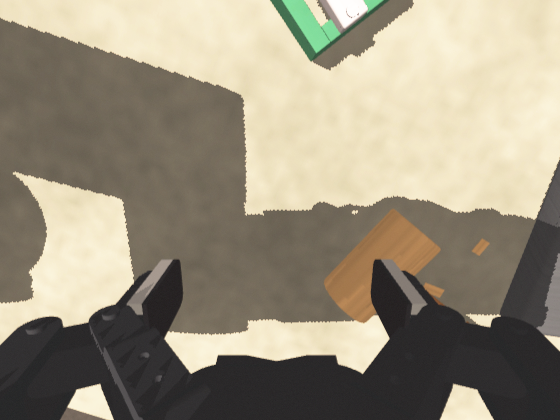

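The scene shows the tray with bits around (325,160), a turquoise tray at (257,137), the box at (280,210), the dock at (172,300) and the disc at (366,187). I'll enlarge those for precise points.

Run:
```python
import cv2
a=cv2.imread('pics/scene0.png'); b=cv2.imread('pics/side0.png')
def crop(im,x,y,w,h,k,fn):
    c=cv2.resize(im[y:y+h,x:x+w],None,fx=k,fy=k,interpolation=cv2.INTER_CUBIC)
    for i in range(0,w,10):
        cv2.line(c,(i*k,0),(i*k,6 if i%50 else 14),(0,0,255),1)
        if i%20==0: cv2.putText(c,str(x+i),(i*k,24),0,.4,(0,0,255),1)
    for i in range(0,h,10):
        cv2.line(c,(0,i*k),(6,i*k),(0,0,255),1)
        if i%20==0: cv2.putText(c,str(y+i),(8,i*k+4),0,.4,(0,0,255),1)
    cv2.imwrite('pics/'+fn,c)
crop(a,230,120,160,120,5,'s_a.png'); crop(a,230,160,150,110,5,'s_b.png'); crop(a,120,260,110,80,7,'s_c.png')
crop(b,180,250,120,110,5,'d_a.png'); crop(b,225,140,120,130,4,'d_b.png'); crop(b,330,85,110,80,7,'d_c.png')
```

```text
(no output)
```

View pics/s_a.png

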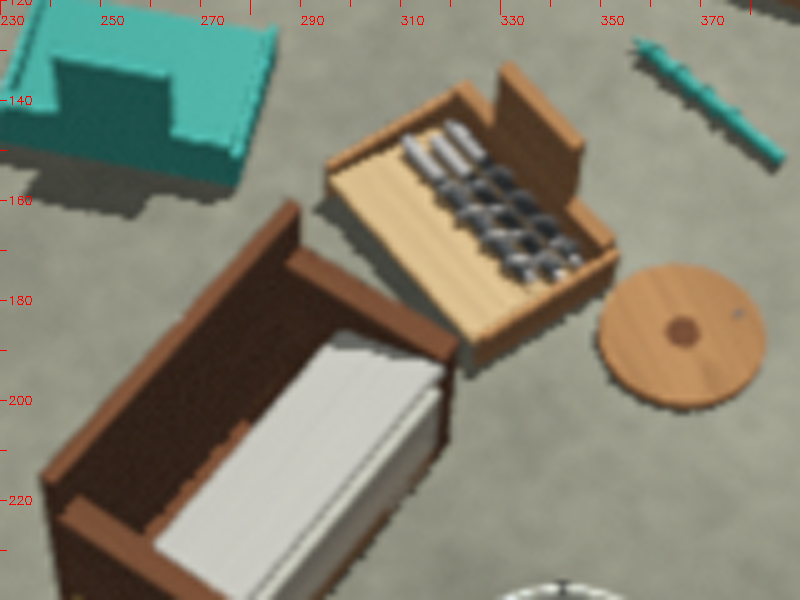

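View pics/s_b.png

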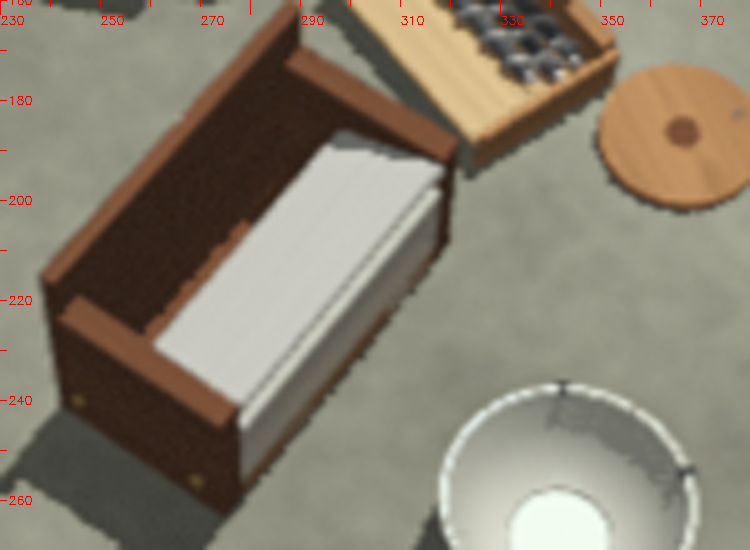

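View pics/s_c.png

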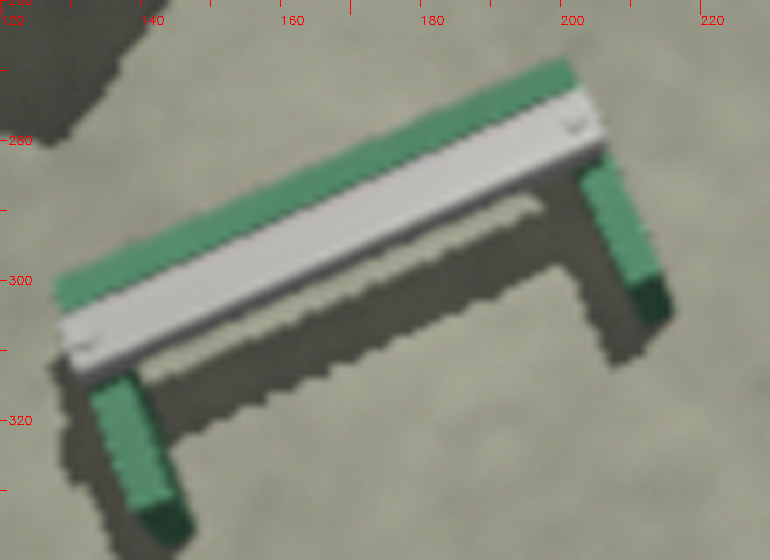

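View pics/d_a.png

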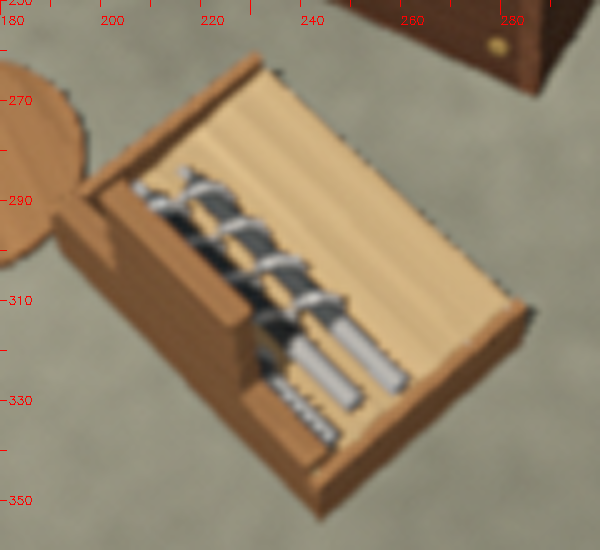

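View pics/d_b.png

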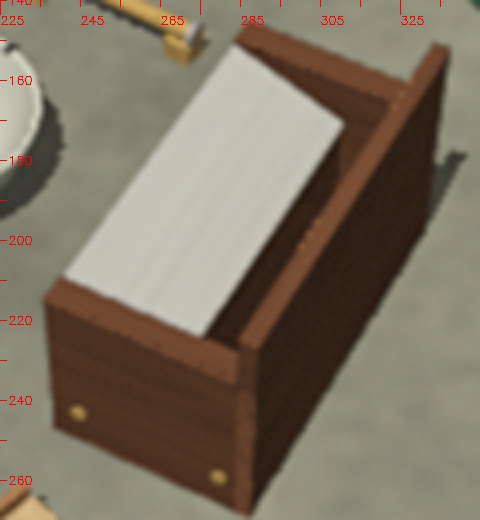

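View pics/d_c.png

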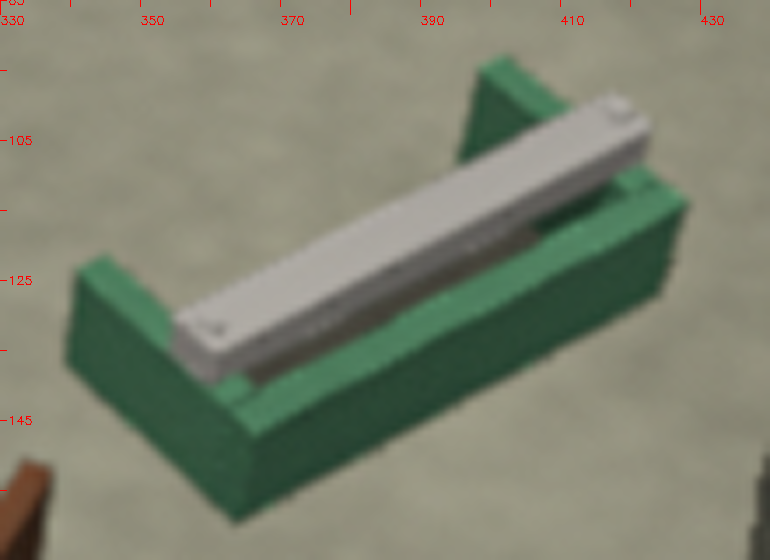

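```bash
cat > fit.py <<'E'
from h import *
import pickle
from scipy.optimize import least_squares
d=pickle.load(open('d0.pkl','rb'))
def proj(cam,P):
    im=d[cam][1]; Rm=R.from_rotvec(im['attitude']).as_matrix()
    c=(np.atleast_2d(P)-im['position'])@Rm
    return np.c_[im['fx']*c[:,0]/c[:,2]+im['cx'],im['fy']*c[:,1]/c[:,2]+im['cy']]
def px(o,k,c): return [o[0]+(c[0]+.5)/k-.5,o[1]+(c[1]+.5)/k-.5]
SA=((230,120),5);SB=((230,160),5);SC=((120,260),7);DA=((180,250),5);DB=((225,140),4);DC=((330,85),7)
S='scene';D='side'
L='L'
O={'box':[(S,SA,(-65,120,165),(290,200)),(S,SA,(-53,120,165),(299,208)),(S,SA,(-65,-120,165),(42,477)),
 (S,SB,(65,-120,125),(228,428)),(S,SB,(65,-100,125),(240,408)),(S,SB,(65,120,125),(457,145)),(S,SB,(65,-120,0),(228,517)),(S,SB,(-65,-120,0),(62,405)),
 (D,DB,(-65,120,0),(250,515)),(D,DB,(65,120,0),(55,428)),(D,DB,(65,120,125),(45,298)),(D,DB,(-53,120,165),(240,343)),(D,DB,(-65,120,165),(257,345)),(D,DB,(-53,-120,165),(432,43)),(D,DB,(-65,-120,165),(448,47))],
'dock':[(S,SC,(30,96,52),(628,285)),(S,SC,(30,-96,52),(172,492)),(S,SC,(-25,'L',72),(603,140)),(S,SC,(-50,'L',72),(580,85)),(S,SC,(-50,'-L',72),(60,318)),(S,SC,(-25,'-L',72),(78,372)),
 (D,DC,(30,96,52),(105,255)),(D,DC,(30,-96,52),(483,70)),(D,DC,(-25,'L',72),(175,318)),(D,DC,(-50,'L',72),(213,352)),(D,DC,(-25,'-L',72),(610,93)),(D,DC,(-50,'-L',72),(650,125))],
'tray':[(S,SA,(-6,40,108),(497,70)),(S,SA,(-6,-40,108),(575,150)),(S,SA,(6,40,108),(508,62)),(S,SA,(6,-40,108),(584,143)),(S,SA,(-110,86,36),(327,162)),(S,SA,(6,86,46),(468,80)),(S,SA,(6,-86,46),(618,240)),(S,SA,(-110,-86,0),(470,375)),
 (D,DA,(6,-40,108),(103,193)),(D,DA,(-6,-40,108),(125,180)),(D,DA,(6,40,108),(233,325)),(D,DA,(-6,40,108),(250,308)),(D,DA,(-110,86,36),(528,308)),(D,DA,(-110,-86,36),(258,55)),(D,DA,(6,86,46),(315,480)),(D,DA,(6,-86,46),(52,210)),(D,DA,(6,86,0),(322,520))]}
init={'box':(430,-130,-.1),'dock':(400,-300,-.3),'tray':(500,100,1.)}
res={}
for n,pts in O.items():
    def f(p):
        x,y,yaw,z,l=p; c,s=np.cos(yaw),np.sin(yaw); out=[]
        for cam,cr,q,pc in pts:
            q=[q[0],{'L':l,'-L':-l}.get(q[1],q[1]) if isinstance(q[1],str) else q[1],q[2]]
            P=[x+c*q[0]-s*q[1],y+s*q[0]+c*q[1],q[2]+z]
            out.append(proj(cam,P)[0]-px(*cr,pc))
        return np.array(out).ravel()
    best=None
    for y0 in np.arange(-3,3.2,.5):
        r=least_squares(f,[*init[n][:2],y0,0,100],loss='soft_l1')
        if best is None or r.cost<best.cost: best=r
    print(n,np.round(best.x,3),'cost',round(best.cost,2)); print(np.round(f(best.x).reshape(-1,2),1).tolist())
    res[n]=best.x
pickle.dump(res,open('res.pkl','wb'))
E
python3 fit.py
```

```text
box [540.403  17.959 131.894  -2.35  100.   ] cost 6.11
[[-0.7, -0.3], [0.7, -0.0], [-1.0, 0.3], [-1.2, 0.6], [0.6, -0.5], [0.8, -0.9], [-0.3, 0.9], [-0.6, 0.6], [0.2, 1.1], [-0.7, 0.2], [-1.0, 0.4], [-0.6, -0.8], [0.4, 0.9], [-0.1, -1.0], [0.7, -0.2]]
dock [ 445.436 -385.967   -0.533   -1.962  110.989] cost 1.28
[[-0.0, 0.2], [0.1, 0.3], [0.2, -0.3], [0.2, 0.2], [-0.0, -0.1], [0.2, -0.0], [0.2, -0.2], [-0.9, -0.0], [-0.1, -0.5], [0.7, 0.2], [-0.0, -0.0], [0.7, 0.5]]
tray [ 557.053  324.696 -507.749   -2.915  100.   ] cost 7.94
[[-0.4, 0.1], [-0.8, 0.4], [0.3, 0.0], [0.4, 0.1], [-1.0, 0.4], [-1.3, -0.9], [0.5, 1.4], [0.8, -0.8], [-0.5, 0.4], [-0.2, -0.7], [-0.5, 0.9], [1.0, 0.4], [0.2, 0.0], [0.3, -0.9], [0.3, -0.1], [-0.9, -2.5], [-0.2, 1.3]]
```

```bash
cat >> h.py <<'E'
import json
def plan(cur,way):
    """cur=(x,y,z,th); way=list of (x,y,z,th) one per row -> rows"""
    rows=[];c=np.array(cur,float)
    for w in way:
        w=np.array(w,float);d=w-c;t=c[3]
        dp=np.round([np.cos(t)*d[0]+np.sin(t)*d[1],np.sin(t)*d[0]-np.cos(t)*d[1],-d[2]],0)
        r=np.round(-d[3],3)
        rows.append((dp.astype(int).tolist(),float(r)))
        c=c+np.array([np.cos(t)*dp[0]+np.sin(t)*dp[1],np.sin(t)*dp[0]-np.cos(t)*dp[1],-dp[2],-r])
    for i,(a,b) in enumerate(rows):
        if i%10==0: print()
        print(a,b)
    print('end',np.round(c,3)); return rows
def state():
    s=sense(); M=R.from_rotvec(s['eef_rot']).as_matrix()
    th=np.arctan2(M[1,0],M[0,0])
    print('t',round(s['time_s'],2),'tcp',np.round(s['tcp_pos'],1),'th',round(th,4),'zax',np.round(M[:,2],3),'F',np.round(s['wrist_force'],1),'open',round(s['opening'],1),'q',np.round(s['qpos'],2))
    return s['tcp_pos'],th,M
E
python3 - <<'E'
from h import *
p,th,M=state()
N=22
W=[]
for i in range(1,N+1):
    a=i/N; r=502+(640-502)*a; ph=-1.17+(0.528+1.17)*a
    W.append((r*np.cos(ph),r*np.sin(ph),231+30*min(1,a*2),0.4+3.93*a))
plan((195,-460,231,.4),W)
E
```

```text
t 0.15 tcp [ 195.  -460.2  231. ] th 0.4008 zax [-0.     0.001 -1.   ] F [-0.1  0.6 -0.6] open 85.4 q [-1.17  0.21 -0.03  1.32  0.    1.57]

[39, 7, -3] -0.179
[39, 9, -2] -0.178
[39, 13, -3] -0.179
[37, 16, -3] -0.179
[36, 21, -3] -0.178
[34, 24, -2] -0.179
[32, 28, -3] -0.178
[29, 31, -3] -0.179
[27, 34, -3] -0.179
[23, 38, -2] -0.178

[19, 39, -3] -0.179
[16, 42, 0] -0.179
[11, 44, 0] -0.178
[7, 45, 0] -0.179
[2, 46, 0] -0.179
[-2, 47, 0] -0.178
[-7, 47, 0] -0.179
[-11, 46, 0] -0.178
[-17, 45, 0] -0.179
[-21, 44, 0] -0.179

[-25, 42, 0] -0.178
[-30, 39, 0] -0.179
end [553.118 322.335 261.      4.33 ]
```

```bash
python3 -m jog '[{"gripper":1,"dp":[39,7,-3],"roll":-0.179},{"gripper":1,"dp":[39,9,-3],"roll":-0.179},{"gripper":1,"dp":[39,13,-3],"roll":-0.179},{"gripper":1,"dp":[37,16,-3],"roll":-0.179},{"gripper":1,"dp":[36,21,-3],"roll":-0.179},{"gripper":1,"dp":[34,24,-3],"roll":-0.179},{"gripper":1,"dp":[32,28,-3],"roll":-0.179},{"gripper":1,"dp":[29,31,-3],"roll":-0.179},{"gripper":1,"dp":[27,34,-3],"roll":-0.179},{"gripper":1,"dp":[23,38,-3],"roll":-0.179}]' 60; python3 -c "
from h import *
state()"
```

```text
time_s: 1.4
tcp_pos: [520.8, -216.9, 261.1]
eef_rot: [-1.43, -2.797, 0.0]
wrist_force: [-0.1, -0.0, -0.3]
opening: 85.5
t 1.4 tcp [ 520.8 -216.9  261.1] th 2.1966 zax [-0.001  0.    -1.   ] F [-0.1 -0.  -0.3] open 85.5 q [-0.39  0.35  0.22  1.44 -0.    0.55]
```

```bash
python3 -m jog '[{"gripper":1,"dp":[19,39,0],"roll":-0.179},{"gripper":1,"dp":[16,42,0],"roll":-0.179},{"gripper":1,"dp":[11,44,0],"roll":-0.178},{"gripper":1,"dp":[7,45,0],"roll":-0.179},{"gripper":1,"dp":[2,46,0],"roll":-0.179},{"gripper":1,"dp":[-2,47,0],"roll":-0.178},{"gripper":1,"dp":[-7,47,0],"roll":-0.179},{"gripper":1,"dp":[-11,46,0],"roll":-0.178},{"gripper":1,"dp":[-17,45,0],"roll":-0.179},{"gripper":1,"dp":[-21,44,0],"roll":-0.179}]'; python3 -m jog '[{"gripper":1,"dp":[-25,42,0],"roll":-0.178},{"gripper":1,"dp":[-30,39,0],"roll":-0.172},{"gripper":1,"dp":[0,0,0],"roll":0}]'
python3 - <<'E'
from h import *
import pickle
state(); s,im=snap('wrist','w1.png'); pickle.dump((s,im),open('w1.pkl','wb'))
E
```

```text
time_s: 2.65
tcp_pos: [581.2, 231.6, 260.9]
eef_rot: [1.284, -2.867, -0.0]
wrist_force: [1.1, 0.1, -0.5]
opening: 85.8
time_s: 3.02
tcp_pos: [548.4, 325.8, 260.7]
eef_rot: [1.764, -2.599, -0.001]
wrist_force: [0.7, 0.2, -0.9]
opening: 85.3
t 3.02 tcp [548.4 325.8 260.7] th -1.9492 zax [-0.001 -0.    -1.   ] F [ 0.7  0.2 -0.9] open 85.3 q [ 0.54  0.52  0.49  1.53  0.   -0.66]
```

View pics/w1.png

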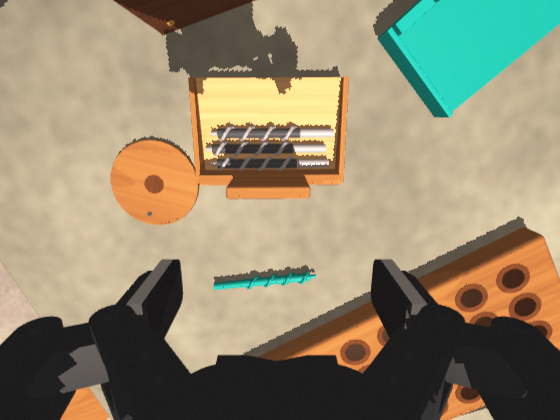

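Run:
```python
import cv2
a=cv2.imread('pics/w1.png'); x,y,w,h,k=185,62,170,145,4
c=cv2.resize(a[y:y+h,x:x+w],None,fx=4.6,fy=4.0,interpolation=cv2.INTER_CUBIC) if 0 else cv2.resize(a[y:y+h,x:x+w],None,fx=k,fy=k,interpolation=cv2.INTER_CUBIC)
for i in range(0,w,20): cv2.putText(c,str(x+i),(i*k,10),0,.35,(255,0,0),1)
cv2.imwrite('pics/w1c.png',c)
```

```text
(no output)
```

View pics/w1c.png

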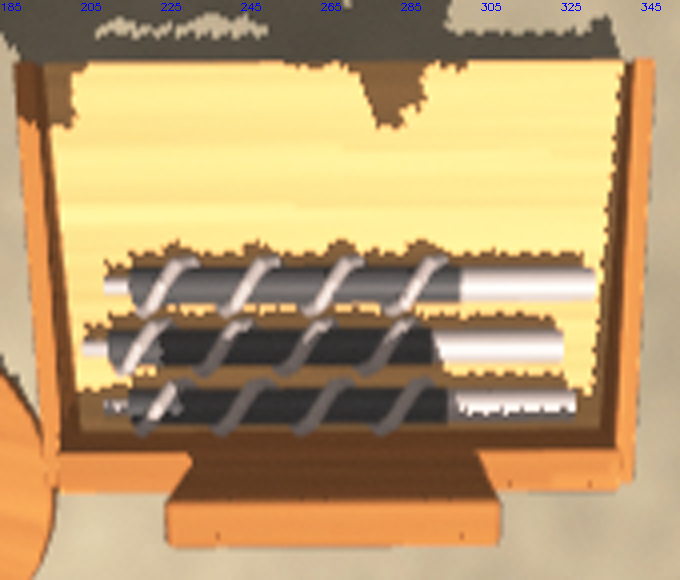

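```bash
cat > wfit.py <<'E'
from h import *
import pickle
from scipy.optimize import least_squares
def wproj(s,im,P):
    M=R.from_rotvec(s['eef_rot']).as_matrix(); T=im['tool_from_camera']
    t=(np.atleast_2d(P)-s['tcp_pos'])@M
    c=(t-T[:3,3])@T[:3,:3]
    return np.c_[im['fx']*c[:,0]/c[:,2]+im['cx'],im['fy']*c[:,1]/c[:,2]+im['cy']]
def wfit(s,im,Q,U,p0,z=True):
    Q=np.array(Q,float);U=np.array(U,float)
    def f(p):
        c,sn=np.cos(p[2]),np.sin(p[2])
        P=np.c_[p[0]+c*Q[:,0]-sn*Q[:,1],p[1]+sn*Q[:,0]+c*Q[:,1],Q[:,2]+(p[3] if z else 0)]
        return (wproj(s,im,P)-U).ravel()
    r=least_squares(f,p0,loss='soft_l1'); print(np.round(r.x,3)); print(np.round(f(r.x).reshape(-1,2),1).tolist()); return r.x
E
python3 - <<'E'
from wfit import *
s,im=pickle.load(open('w1.pkl','rb'))
Q=[(-6,-40,108),(-6,40,108),(6,-40,108),(6,40,108),(-110,86,36),(-110,-86,36),(6,-86,46),(6,86,46),(-110,80,36),(-110,-80,36)]
C=[(168,502),(500,502),(168,546),(500,545),(655,60),(15,63),(58,490),(632,488),(636,60),(38,63)]
U=[(185+(c[0]+.5)/4-.5,62+(c[1]+.5)/4-.5) for c in C]
x=wfit(s,im,Q,U,[557,325,1.19,0])
wfit(s,im,Q,U,[557,325,1.19,0],z=False)
E
```

```text
[556.241 323.963   1.197  -4.259]
[[-0.5, -1.0], [0.4, -1.3], [0.1, 0.2], [0.1, 0.1], [-0.1, 0.2], [0.5, 0.1], [-4.4, 0.6], [1.7, 0.4], [-0.9, 0.2], [0.3, 0.1]]
[556.055 323.819   1.196   0.   ]
[[-1.0, -0.2], [1.0, -0.5], [-0.4, 1.1], [0.7, 1.1], [0.9, -0.4], [-0.4, -0.6], [-5.3, 1.2], [2.5, 1.1], [0.1, -0.4], [-0.5, -0.6]]
```

```bash
python3 -m jog '[{"gripper":1,"dp":[-1,-8,30],"roll":-0.004},{"gripper":1,"dp":[0,0,45],"roll":0},{"gripper":1,"dp":[0,0,45],"roll":0},{"gripper":1,"dp":[0,0,0],"roll":0}]'
python3 - <<'E'
from h import *
import pickle
state(); s,im=snap('wrist','w2.png'); pickle.dump((s,im),open('w2.pkl','wb'))
E
```

```text
time_s: 3.58
tcp_pos: [556.2, 318.7, 138.4]
eef_rot: [1.755, -2.598, -0.0]
wrist_force: [0.1, -0.0, 1.4]
opening: 85.3
t 3.58 tcp [556.2 318.7 138.4] th -1.9535 zax [-0.005 -0.003 -1.   ] F [ 0.1 -0.   1.4] open 85.3 q [ 0.52  0.54  0.21  1.24 -0.   -0.67]
```

View pics/w2.png

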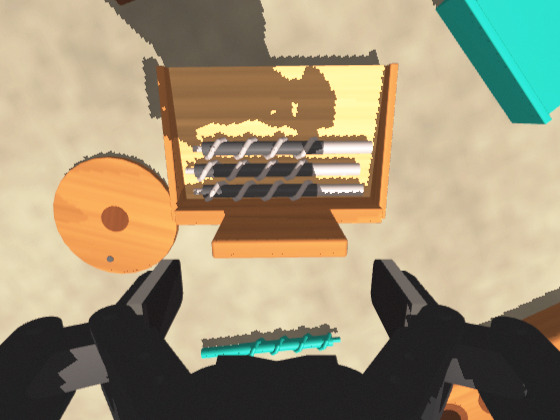

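```bash
python3 -m jog '[{"gripper":1,"dp":[0,0,0],"roll":0.008}]'
python3 - <<'E'
from h import *
import pickle
state(); s,im=snap('wrist','w3.png'); pickle.dump((s,im),open('w3.pkl','wb'))
a=cv2.imread('pics/w3.png'); c=cv2.resize(a[40:280,145:405],None,fx=3,fy=3,interpolation=cv2.INTER_CUBIC)[:,:]
cv2.imwrite('pics/w3c.png',cv2.resize(c,(780,720))[120:720])
E
```

```text
time_s: 3.75
tcp_pos: [558.9, 320.9, 143.7]
eef_rot: [-1.747, 2.607, -0.0]
wrist_force: [0.5, 0.4, 0.3]
opening: 85.2
t 3.75 tcp [558.9 320.9 143.7] th -1.9606 zax [ 0.003  0.001 -1.   ] F [0.5 0.4 0.3] open 85.2 q [ 0.52  0.54  0.22  1.25 -0.   -0.66]
```

View pics/w3c.png

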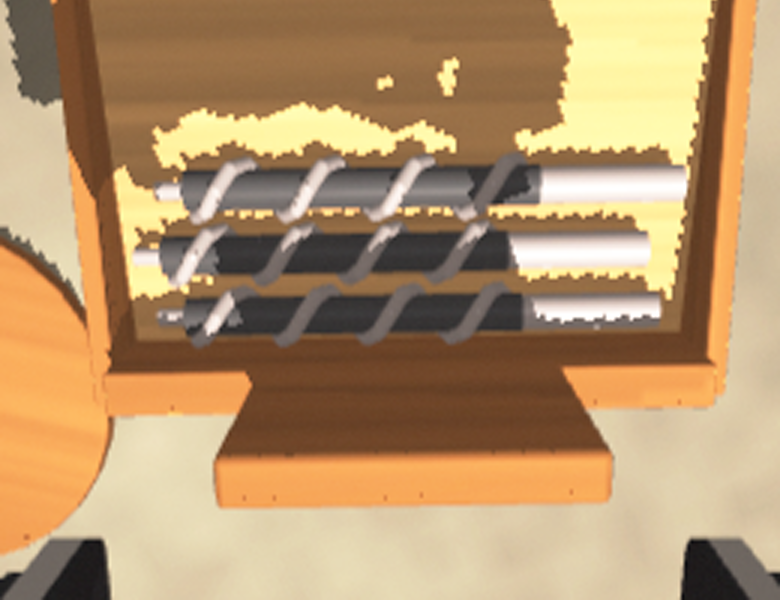

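```bash
python3 -m jog '[{"gripper":1,"dp":[0,0,0],"roll":0},{"gripper":1,"dp":[0,0,0],"roll":0}]'
python3 - <<'E'
from wfit import *
state(); s,im=snap('wrist','w4.png'); pickle.dump((s,im),open('w4.pkl','wb')); state()
a=cv2.imread('pics/w4.png'); c=cv2.resize(a[40:280,145:405],None,fx=3,fy=3,interpolation=cv2.INTER_CUBIC)
cv2.imwrite('pics/w4c.png',c[120:720])
E
```

```text
time_s: 4.05
tcp_pos: [558.0, 321.0, 142.0]
eef_rot: [-1.75, 2.608, -0.0]
wrist_force: [0.1, 0.6, -0.7]
opening: 85.3
t 4.05 tcp [558. 321. 142.] th -1.9594 zax [ 0.001  0.001 -1.   ] F [ 0.1  0.6 -0.7] open 85.3 q [ 0.52  0.54  0.21  1.24 -0.   -0.66]
t 4.1 tcp [557.9 320.9 141.8] th -1.9593 zax [ 0.001  0.    -1.   ] F [-0.   0.2 -1.4] open 85.4 q [ 0.52  0.54  0.21  1.24  0.   -0.66]
```

View pics/w4c.png

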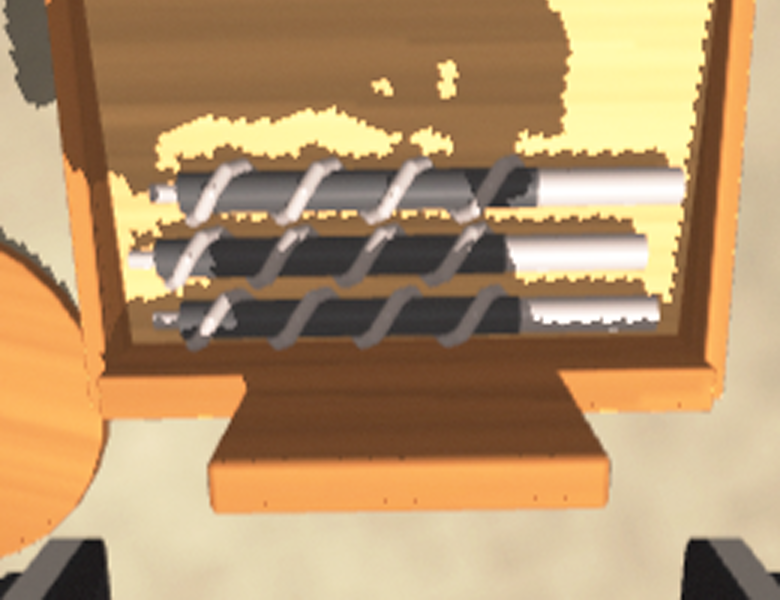

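Run:
```python
from wfit import *
s,im=pickle.load(open('w4.pkl','rb'))
Q=[(-6,-40,108),(-6,40,108),(6,-40,108),(6,40,108),(6,-86,46),(6,86,46)]
C=[(210,460),(605,456),(210,513),(608,508),(103,418),(712,410)]
U=[(145+(c[0]+.5)/3-.5,40+(c[1]+120+.5)/3-.5) for c in C]
x=wfit(s,im,Q,U,[557,325,1.19,0])
for z in (1,0):
    x=wfit(s,im,Q[:4],U[:4],[557,325,1.19,0],z=bool(z))
    th=-1.9594; d=x[:2]-s['tcp_pos'][:2]; print('dx,dy tool',np.cos(th)*d[0]+np.sin(th)*d[1],np.sin(th)*d[0]-np.cos(th)*d[1],'roll',th-(x[2]-np.pi))
```

```text
[557.34  325.55    1.196  -7.379]
[[0.3, -0.4], [-0.3, -0.7], [1.6, 0.0], [-2.2, 0.1], [-5.8, 0.6], [4.5, 0.6]]
[556.956 324.657   1.195  -4.653]
[[-0.5, -0.3], [0.8, -0.5], [0.8, 0.4], [-1.2, 0.5]]
dx,dy tool -3.0155670411176434 2.4009119194282915 roll -0.013013585159041607
[556.22  322.945   1.195   0.   ]
[[-2.1, -0.5], [2.7, -0.7], [-0.8, 0.7], [0.7, 0.9]]
dx,dy tool -1.1523587733053193 2.4341555751741857 roll -0.012527932289131405
```

```bash
python3 -m jog '[{"gripper":1,"dp":[-2,2.5,0],"roll":-0.013},{"gripper":1,"dp":[0,0,20],"roll":0},{"gripper":1,"dp":[0,0,10],"roll":0},{"gripper":1,"dp":[0,0,5],"roll":0},{"gripper":1,"dp":[0,0,5],"roll":0}]'
python3 - <<'E'
from wfit import *
state(); s,im=snap('wrist','w5.png'); pickle.dump((s,im),open('w5.pkl','wb')); state()
E
```

```text
time_s: 4.72
tcp_pos: [556.3, 323.7, 101.4]
eef_rot: [-1.768, 2.597, -0.0]
wrist_force: [0.5, 0.7, 0.6]
opening: 85.2
t 4.72 tcp [556.3 323.7 101.4] th -1.9463 zax [ 0.  0. -1.] F [0.5 0.7 0.6] open 85.2 q [ 0.53  0.56  0.14  1.15 -0.   -0.67]
t 4.78 tcp [556.1 323.6 100.8] th -1.9464 zax [-0. -0. -1.] F [-0.1  0.4 -1.1] open 85.5 q [ 0.53  0.56  0.14  1.15 -0.   -0.67]
```

View pics/w5.png

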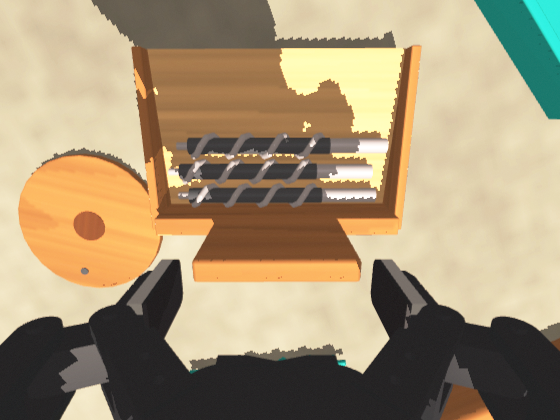

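```bash
python3 -m jog '[{"gripper":1,"dp":[0,0,8],"roll":0},{"gripper":1,"dp":[0,0,8],"roll":0},{"gripper":1,"dp":[0,0,4],"roll":0}]'
python3 - <<'E'
from wfit import *
state(); s,im=snap('wrist','w6.png')
E
```

```text
time_s: 5.15
tcp_pos: [555.9, 323.4, 80.6]
eef_rot: [1.767, -2.597, -0.0]
wrist_force: [0.0, 0.5, 0.1]
opening: 85.1
t 5.15 tcp [555.9 323.4  80.6] th -1.9464 zax [-0.001 -0.    -1.   ] F [0.  0.5 0.1] open 85.1 q [ 0.53  0.57  0.11  1.11  0.   -0.67]
```

View pics/w6.png

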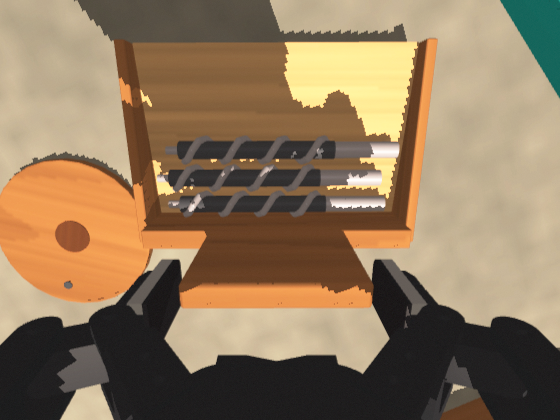

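```bash
python3 -m jog '[{"gripper":1,"dp":[0,0,8],"roll":0},{"gripper":1,"dp":[0,0,8],"roll":0},{"gripper":1,"dp":[0,0,9],"roll":0},{"gripper":1,"dp":[0,0,0],"roll":0}]'
python3 - <<'E'
from wfit import *
state(); s,im=snap('wrist','w7.png')
E
```

```text
time_s: 5.7
tcp_pos: [555.6, 323.2, 55.3]
eef_rot: [1.767, -2.596, -0.0]
wrist_force: [0.7, 0.5, -0.1]
opening: 85.3
t 5.7 tcp [555.6 323.2  55.3] th -1.9464 zax [-0.001 -0.001 -1.   ] F [ 0.7  0.5 -0.1] open 85.3 q [ 0.53  0.59  0.07  1.05  0.   -0.67]
```

View pics/w7.png

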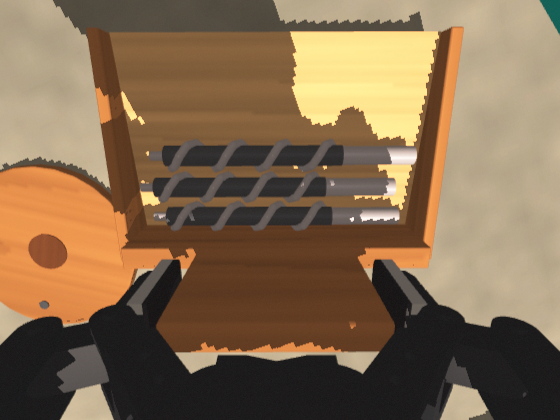

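```bash
python3 -m jog '[{"gripper":0.5,"dp":[0,0,0],"roll":0},{"gripper":0.5,"dp":[0,0,0],"roll":0},{"gripper":0.5,"dp":[0,0,0],"roll":0},{"gripper":0.5,"dp":[0,0,0],"roll":0}]' 120;  python3 -m jog '[{"gripper":0.5,"dp":[0,0,-4],"roll":0},{"gripper":0.5,"dp":[0,0,-4],"roll":0},{"gripper":0.5,"dp":[0,0,-4],"roll":0},{"gripper":0.5,"dp":[0,0,0],"roll":0},{"gripper":0.5,"dp":[0,0,0],"roll":0}]';python3 - <<'E'
from wfit import *
state(); s,im=snap('wrist','w8.png'); s,im=snap('scene','s8.png')
E
```

```text
time_s: 6.25
tcp_pos: [556.6, 323.9, 57.1]
eef_rot: [-1.767, 2.596, 0.0]
wrist_force: [0.4, 0.8, 5.3]
opening: 78.6
time_s: 6.88
tcp_pos: [556.1, 323.5, 68.2]
eef_rot: [1.768, -2.597, -0.0]
wrist_force: [-0.2, 0.2, -6.1]
opening: 78.3
t 6.88 tcp [556.1 323.5  68.2] th -1.9464 zax [-0. -0. -1.] F [-0.2  0.2 -6.1] open 78.3 q [ 0.53  0.58  0.09  1.08  0.   -0.67]
```

View pics/w8.png

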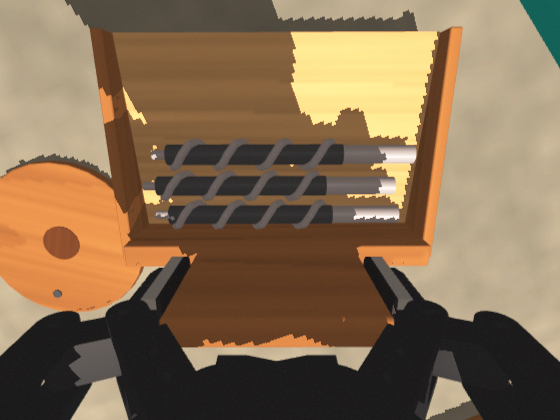

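View pics/s8.png

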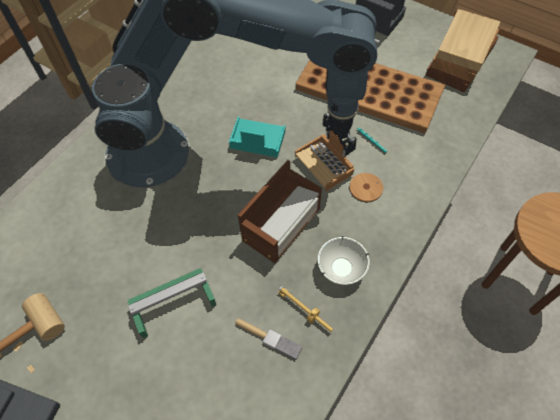

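```bash
python3 -m jog '[{"gripper":0.5,"dp":[0,0,-8],"roll":0},{"gripper":0.5,"dp":[0,0,-16],"roll":0},{"gripper":0.5,"dp":[0,0,-24],"roll":0},{"gripper":0.5,"dp":[0,0,-28],"roll":0},{"gripper":0.5,"dp":[0,0,-28],"roll":0},{"gripper":0.5,"dp":[0,0,-28],"roll":0},{"gripper":0.5,"dp":[0,0,-24],"roll":0},{"gripper":0.5,"dp":[0,0,-16],"roll":0},{"gripper":0.5,"dp":[0,0,-8],"roll":0},{"gripper":0.5,"dp":[0,0,0],"roll":0}]'
python3 - <<'E'
from wfit import *
p,th,M=state(); s,im=snap('wrist','w9.png'); 
N=24
W=[]
for i in range(1,N+1):
    a=i/N; a=a*a*(3-2*a); th0=-1.946
    r0,f0=np.hypot(556,323.5),np.arctan2(323.5,556); r1,f1=np.hypot(608.3,14.4),np.arctan2(14.4,608.3)
    r=r0+(r1-r0)*a; ph=f0+(f1-f0)*a
    W.append((r*np.cos(ph),r*np.sin(ph),248,th0-1.248*a))
plan((*p[:2],248,th),W)
E
```

```text
time_s: 8.22
tcp_pos: [556.3, 323.7, 249.0]
eef_rot: [-1.767, 2.596, -0.0]
wrist_force: [0.5, 0.5, -7.0]
opening: 78.3
t 8.22 tcp [556.3 323.7 249. ] th -1.9464 zax [ 0.001  0.001 -1.   ] F [ 0.5  0.5 -7. ] open 78.3 q [ 0.53  0.53  0.47  1.51  0.   -0.67]

[1, -1, 0] 0.006
[4, -3, 0] 0.018
[5, -6, 0] 0.029
[7, -7, 0] 0.039
[8, -9, 0] 0.048
[9, -11, 0] 0.055
[10, -13, 0] 0.061
[11, -14, 0] 0.067
[10, -15, 0] 0.071
[10, -16, 0] 0.075

[10, -17, 0] 0.077
[9, -18, 0] 0.078
[8, -18, 0] 0.077
[7, -18, 0] 0.077
[6, -17, 0] 0.075
[5, -17, 0] 0.071
[4, -17, 0] 0.067
[3, -15, 0] 0.062
[2, -13, 0] 0.055
[2, -12, 0] 0.047

[1, -10, 0] 0.039
[0, -7, 0] 0.029
[1, -4, 0] 0.018
[0, -2, 0] 0.007
end [607.947  14.236 248.     -3.194]
```

View pics/w9.png

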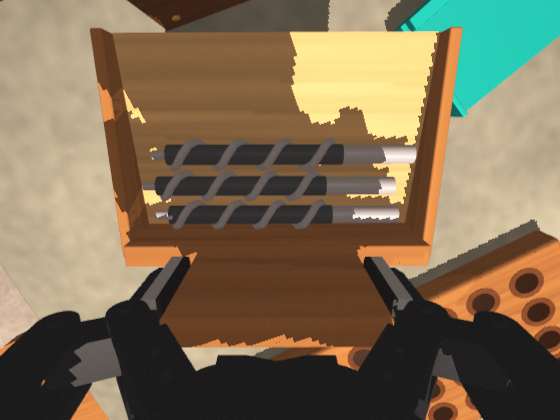

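```bash
python3 -m jog '[{"gripper":0.5,"dp":[1,-1,0],"roll":0.006},{"gripper":0.5,"dp":[4,-3,0],"roll":0.018},{"gripper":0.5,"dp":[5,-6,0],"roll":0.029},{"gripper":0.5,"dp":[7,-7,0],"roll":0.039},{"gripper":0.5,"dp":[8,-9,0],"roll":0.048},{"gripper":0.5,"dp":[9,-11,0],"roll":0.055},{"gripper":0.5,"dp":[10,-13,0],"roll":0.061},{"gripper":0.5,"dp":[11,-14,0],"roll":0.067},{"gripper":0.5,"dp":[10,-15,0],"roll":0.071},{"gripper":0.5,"dp":[10,-16,0],"roll":0.075}]' 120
python3 -m jog '[{"gripper":0.5,"dp":[10,-17,0],"roll":0.077},{"gripper":0.5,"dp":[9,-18,0],"roll":0.078},{"gripper":0.5,"dp":[8,-18,0],"roll":0.077},{"gripper":0.5,"dp":[7,-18,0],"roll":0.077},{"gripper":0.5,"dp":[6,-17,0],"roll":0.075},{"gripper":0.5,"dp":[5,-17,0],"roll":0.071},{"gripper":0.5,"dp":[4,-17,0],"roll":0.067},{"gripper":0.5,"dp":[3,-15,0],"roll":0.062},{"gripper":0.5,"dp":[2,-13,0],"roll":0.055},{"gripper":0.5,"dp":[2,-12,0],"roll":0.047}]'
python3 -m jog '[{"gripper":0.5,"dp":[1,-10,0],"roll":0.039},{"gripper":0.5,"dp":[0,-7,0],"roll":0.029},{"gripper":0.5,"dp":[1,-4,0],"roll":0.018},{"gripper":0.5,"dp":[0,-2,0],"roll":0.007},{"gripper":0.5,"dp":[0,0,0],"roll":0}]'
python3 - <<'E'
from wfit import *
state(); s,im=snap('wrist','w10.png'); d={}
for n in ('scene','side'): d[n]=snap(n,n+'10.png')
pickle.dump(d,open('d10.pkl','wb'))
a=cv2.imread('pics/scene10.png')[110:290,220:400]; b=cv2.imread('pics/side10.png')[110:290,180:360]
cv2.imwrite('pics/c10.png',np.hstack([cv2.resize(x,(396,396),interpolation=cv2.INTER_CUBIC) for x in (a,b)]))
E
```

```text
time_s: 9.52
tcp_pos: [594.9, 207.2, 248.3]
eef_rot: [-1.109, 2.939, -0.0]
wrist_force: [-0.6, 0.9, -6.5]
opening: 78.3
time_s: 10.78
tcp_pos: [609.5, 36.3, 248.3]
eef_rot: [-0.058, 3.141, 0.0]
wrist_force: [1.3, 0.9, -5.7]
opening: 78.2
time_s: 11.4
tcp_pos: [607.8, 14.2, 248.3]
eef_rot: [-0.083, -3.14, -0.0]
wrist_force: [0.8, 0.4, -6.4]
opening: 78.2
t 11.4 tcp [607.8  14.2 248.3] th 3.089 zax [-0.  0. -1.] F [ 0.8  0.4 -6.4] open 78.2 q [0.02 0.45 0.33 1.46 0.   0.08]
```

View pics/w10.png

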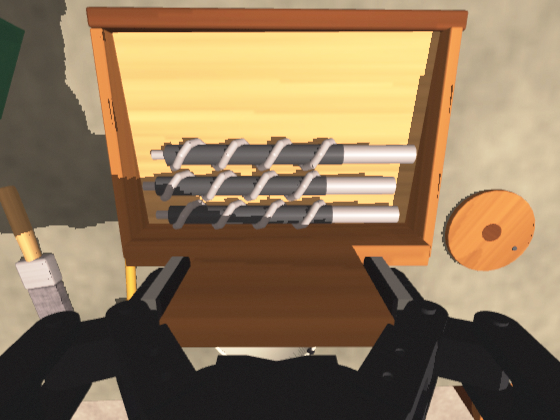

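View pics/c10.png

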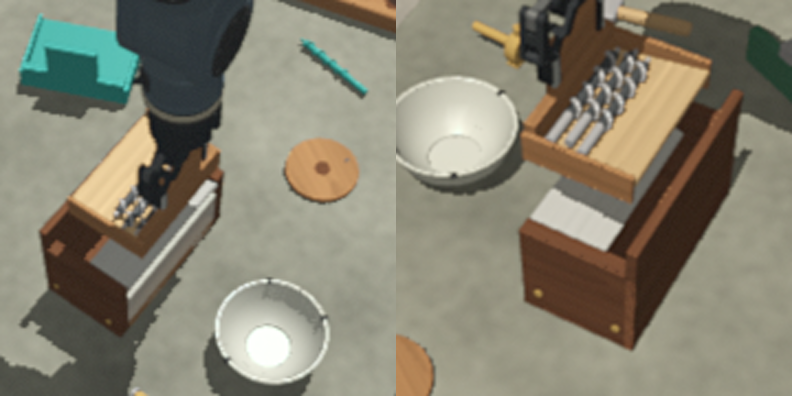

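Run:
```python
from wfit import *
s=sense(); im=get_image('wrist')
x,y,yaw=540.4,18,-.053
c,sn=np.cos(yaw),np.sin(yaw)
for q in [(-65,-120,165),(-65,120,165),(-53,-120,165),(-53,120,165)]:
    print(q,wproj(s,im,[x+c*q[0]-sn*q[1],y+sn*q[0]+c*q[1],q[2]]).round(1))
```

```text
(-65, -120, 165) [[85.   9.6]]
(-65, 120, 165) [[471.2  10. ]]
(-53, -120, 165) [[88.2 31.1]]
(-53, 120, 165) [[467.9  31.5]]
```

```bash
python3 -m jog '[{"gripper":0.5,"dp":[0,0,5],"roll":0},{"gripper":0.5,"dp":[0,0,10],"roll":0},{"gripper":0.5,"dp":[0,0,14],"roll":0},{"gripper":0.5,"dp":[0,0,13],"roll":0},{"gripper":0.5,"dp":[0,0,8],"roll":0},{"gripper":0.5,"dp":[0,0,0],"roll":0}]' 120
python3 -m jog '[{"gripper":0.5,"dp":[0,0,0],"roll":0},{"gripper":0.5,"dp":[0,0,0],"roll":0},{"gripper":0.5,"dp":[0,0,0],"roll":0}]' 40
python3 - <<'E'
from wfit import *
state(); s,im=snap('wrist','w11.png'); s,im=snap('side','side11.png')
a=cv2.imread('pics/w11.png')[:,60:500]; b=cv2.imread('pics/side11.png')[110:290,180:360]
cv2.imwrite('pics/c11.png',np.hstack([cv2.resize(x,(396,396),interpolation=cv2.INTER_CUBIC) for x in (a,b)]))
E
```

```text
time_s: 12.35
tcp_pos: [607.4, 14.1, 197.6]
eef_rot: [-0.083, -3.139, 0.0]
wrist_force: [0.0, 0.1, -6.3]
opening: 78.3
time_s: 12.72
tcp_pos: [607.9, 14.1, 198.6]
eef_rot: [0.083, 3.14, 0.0]
wrist_force: [0.5, -0.9, -6.8]
opening: 78.5
t 12.72 tcp [607.9  14.1 198.6] th 3.0888 zax [ 0.  0. -1.] F [ 0.5 -0.9 -6.8] open 78.5 q [0.02 0.45 0.21 1.33 0.   0.08]
```

View pics/c11.png

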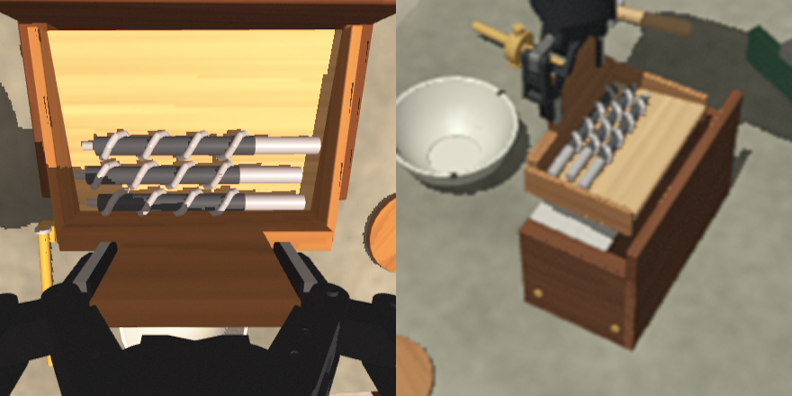

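Still level at 40 N. I'll try 20 N.

```bash
python3 -m jog '[{"gripper":0.5,"dp":[0,0,0],"roll":0},{"gripper":0.5,"dp":[0,0,0],"roll":0},{"gripper":0.5,"dp":[0,0,0],"roll":0},{"gripper":0.5,"dp":[0,0,0],"roll":0}]' 20
python3 - <<'E'
from wfit import *
state(); s,im=snap('wrist','w12.png'); s,im=snap('side','side12.png')
a=cv2.imread('pics/w12.png')[:,60:500]; b=cv2.imread('pics/side12.png')[110:290,180:360]
cv2.imwrite('pics/c12.png',np.hstack([cv2.resize(x,(396,396),interpolation=cv2.INTER_CUBIC) for x in (a,b)]))
E
```

```text
time_s: 13.32
tcp_pos: [607.8, 14.1, 198.3]
eef_rot: [-0.083, -3.14, -0.0]
wrist_force: [0.1, -0.7, -6.3]
opening: 78.3
t 13.32 tcp [607.8  14.1 198.3] th 3.0888 zax [-0.  0. -1.] F [ 0.1 -0.7 -6.3] open 78.3 q [0.02 0.45 0.21 1.33 0.   0.08]
```

View pics/c12.png

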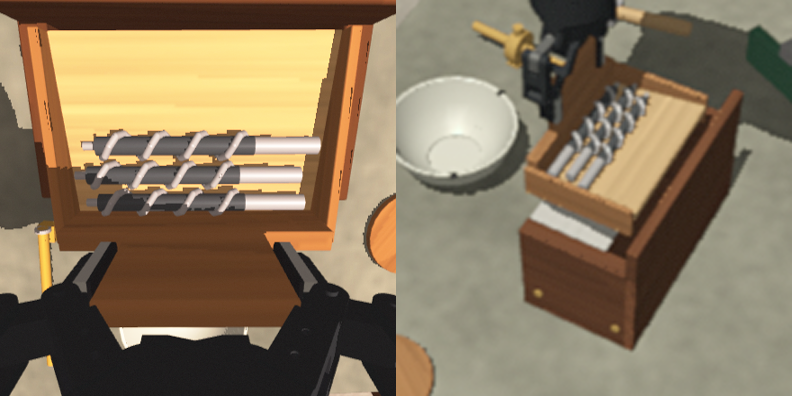

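```bash
python3 -m jog '[{"gripper":0.5,"dp":[4,0,0],"roll":0},{"gripper":0.5,"dp":[5,0,4],"roll":0},{"gripper":0.5,"dp":[0,0,8],"roll":0},{"gripper":0.5,"dp":[0,0,5],"roll":0},{"gripper":0.5,"dp":[2,0,0],"roll":0},{"gripper":0.5,"dp":[2,0,0],"roll":0},{"gripper":0.5,"dp":[0,0,0],"roll":0}]' 20
python3 - <<'E'
from wfit import *
state(); s,im=snap('wrist','w13.png'); s,im=snap('side','side13.png')
a=cv2.imread('pics/w13.png')[:,60:500]; b=cv2.imread('pics/side13.png')[110:290,180:360]
cv2.imwrite('pics/c13.png',np.hstack([cv2.resize(x,(396,396),interpolation=cv2.INTER_CUBIC) for x in (a,b)]))
E
```

```text
time_s: 14.3
tcp_pos: [595.5, 14.7, 181.8]
eef_rot: [0.083, 3.139, -0.0]
wrist_force: [5.9, -0.5, -8.6]
opening: 78.5
t 14.3 tcp [595.5  14.7 181.8] th 3.0885 zax [ 0.002 -0.    -1.   ] F [ 5.9 -0.5 -8.6] open 78.5 q [ 0.02  0.42  0.13  1.28 -0.    0.08]
```

View pics/c13.png

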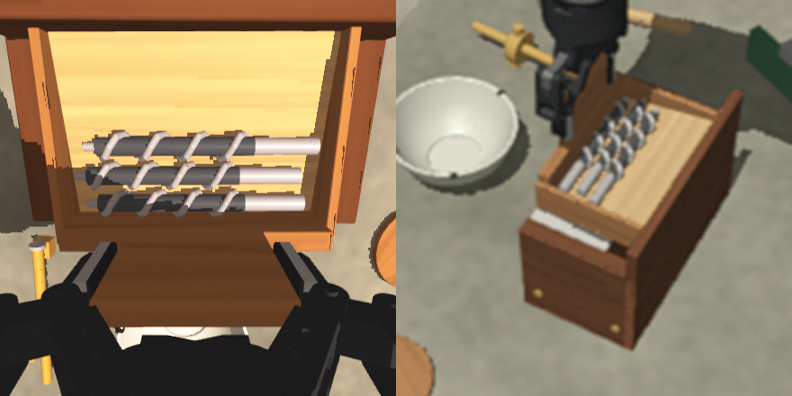

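```bash
python3 -m jog '[{"gripper":0.5,"dp":[2,0,-3],"roll":0},{"gripper":0.5,"dp":[2,0,-3],"roll":0},{"gripper":0.5,"dp":[2,0,-3],"roll":0},{"gripper":0.5,"dp":[2,0,-3],"roll":0}]' 20
python3 - <<'E'
from wfit import *
state(); s,im=snap('wrist','w14.png'); s,im=snap('side','side14.png')
a=cv2.imread('pics/w14.png')[:,60:500]; b=cv2.imread('pics/side14.png')[110:290,180:360]
cv2.imwrite('pics/c14.png',np.hstack([cv2.resize(x,(396,396),interpolation=cv2.INTER_CUBIC) for x in (a,b)]))
E
```

```text
time_s: 14.9
tcp_pos: [586.4, 15.3, 193.4]
eef_rot: [-0.083, -3.14, -0.0]
wrist_force: [0.5, -0.6, -6.2]
opening: 78.1
t 14.9 tcp [586.4  15.3 193.4] th 3.0889 zax [-0.  0. -1.] F [ 0.5 -0.6 -6.2] open 78.1 q [0.03 0.4  0.13 1.3  0.   0.08]
```

View pics/c14.png

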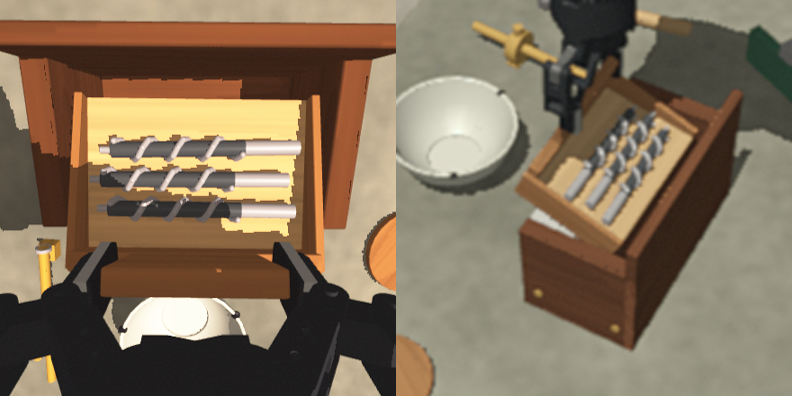

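```bash
python3 -m jog '[{"gripper":0.5,"dp":[0,0,0],"roll":0},{"gripper":0.5,"dp":[0,0,0],"roll":0},{"gripper":0.5,"dp":[0,0,0],"roll":0}]' 20
python3 - <<'E'
from wfit import *
state(); s,im=snap('wrist','w15.png'); s,im=snap('side','side15.png')
a=cv2.imread('pics/w15.png')[:,60:500]; b=cv2.imread('pics/side15.png')[110:290,180:360]
cv2.imwrite('pics/c15.png',np.hstack([cv2.resize(x,(396,396),interpolation=cv2.INTER_CUBIC) for x in (a,b)]))
E
```

```text
time_s: 15.38
tcp_pos: [586.8, 15.2, 193.4]
eef_rot: [0.083, 3.14, -0.0]
wrist_force: [-0.1, 0.1, -2.9]
opening: 78.4
t 15.38 tcp [586.8  15.2 193.4] th 3.0888 zax [ 0. -0. -1.] F [-0.1  0.1 -2.9] open 78.4 q [ 0.03  0.4   0.13  1.3  -0.    0.08]
```

View pics/c15.png

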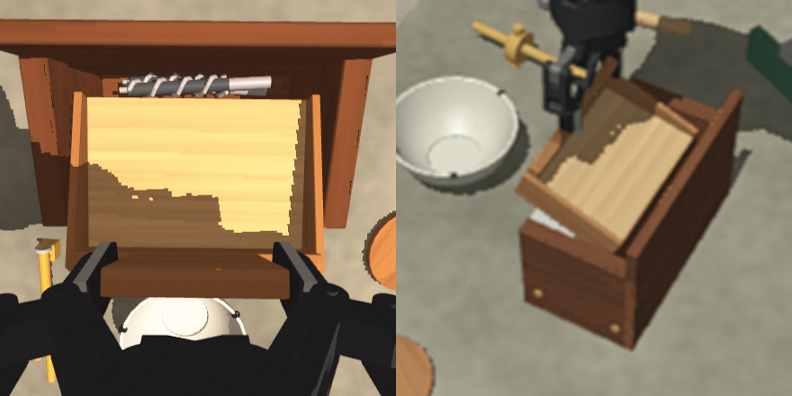

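```bash
python3 -m jog '[{"gripper":0.5,"dp":[0,0,0],"roll":0},{"gripper":0.5,"dp":[0,0,0],"roll":0},{"gripper":0.5,"dp":[-3,0,-10],"roll":0},{"gripper":0.5,"dp":[0,0,-20],"roll":0},{"gripper":0.5,"dp":[0,0,-25],"roll":0},{"gripper":0.5,"dp":[0,0,-25],"roll":0},{"gripper":0.5,"dp":[0,0,-15],"roll":0},{"gripper":0.5,"dp":[0,0,0],"roll":0}]' 120
python3 - <<'E'
from wfit import *
state(); s,im=snap('wrist','w16.png'); s,im=snap('side','side16.png'); s,im=snap('scene','scene16.png')
a=cv2.imread('pics/w16.png')[:,60:500]; b=cv2.imread('pics/side16.png')[110:290,180:360]
cv2.imwrite('pics/c16.png',np.hstack([cv2.resize(x,(396,396),interpolation=cv2.INTER_CUBIC) for x in (a,b)]))
E
```

```text
time_s: 16.48
tcp_pos: [590.5, 15.1, 289.7]
eef_rot: [0.083, 3.138, 0.0]
wrist_force: [0.9, 0.4, -4.3]
opening: 77.7
t 16.48 tcp [590.5  15.1 289.7] th 3.0888 zax [ 0.003  0.    -1.   ] F [ 0.9  0.4 -4.3] open 77.7 q [0.03 0.41 0.39 1.54 0.   0.08]
```

View pics/c16.png

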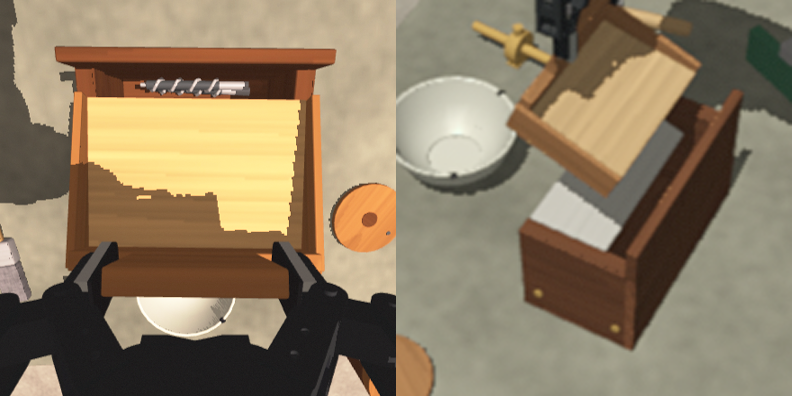

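View pics/scene16.png

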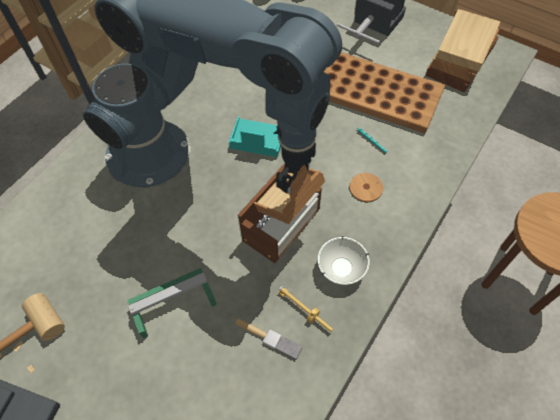

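Run:
```python
from wfit import *
d=pickle.load(open('d0.pkl','rb')); im=d['scene'][1]
Rm=R.from_rotvec(im['attitude']).as_matrix()
def proj(P):
    c=(np.atleast_2d(P)-im['position'])@Rm
    return np.c_[im['fx']*c[:,0]/c[:,2]+im['cx'],im['fy']*c[:,1]/c[:,2]+im['cy']]
x,y,yaw=445.4,-386,-.533
c,s=np.cos(yaw),np.sin(yaw)
img=cv2.imread('pics/scene0.png')
for fx,col in ((110,(0,0,255)),(50,(255,0,0))):
    for z in (0,36):
        P=[[x+c*a-s*b,y+s*a+c*b,z] for a,b in ((fx-110,-86),(fx-110,86),(fx+6,86),(fx+6,-86))]
        cv2.polylines(img,[proj(P).round().astype(int)],True,col,1)
P=[[x+c*a-s*b,y+s*a+c*b,52] for a,b in ((30,-96),(-60,-96),(-60,96),(30,96))]
cv2.polylines(img,[proj(P).round().astype(int)],False,(0,255,255),1)
cv2.imwrite('pics/ov.png',cv2.resize(img[240:380,100:350],None,fx=3,fy=3))
print([ (round(x+c*fx,1),round(y+s*fx,1),round(np.hypot(x+c*fx,y+s*fx))) for fx in (110,100,50)])
```

```text
[(np.float64(540.1), np.float64(-441.9), 698), (np.float64(531.5), np.float64(-436.8), 688), (np.float64(488.5), np.float64(-411.4), 639)]
```

View pics/ov.png

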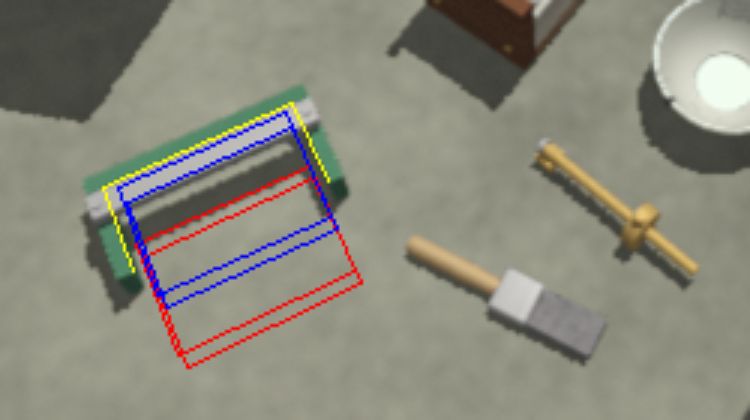

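Run:
```python
from h import *
p,th,M=state()
N=18
W=[]
for i in range(1,N+1):
    a=i/N; a=a*a*(3-2*a)
    r0,f0=np.hypot(*p[:2]),np.arctan2(p[1],p[0]); r1,f1=np.hypot(541,-442.5),np.arctan2(-442.5,541)
    r=r0+(r1-r0)*a; ph=f0+(f1-f0)*a
    W.append((r*np.cos(ph),r*np.sin(ph),290-80*max(0,(a-.5)/.5)**1,3.089-.481*a))
plan((*p[:2],290,th),W)
```

```text
t 16.62 tcp [589.6  15.1 287.7] th 3.0888 zax [-0.001 -0.    -1.   ] F [ 0.  -0.1 -1.4] open 77.4 q [0.03 0.41 0.38 1.54 0.   0.08]

[-1, -4, 0] 0.004
[-4, -10, 0] 0.012
[-5, -17, 0] 0.019
[-7, -22, 0] 0.025
[-7, -26, 0] 0.03
[-8, -31, 0] 0.034
[-8, -34, 0] 0.037
[-8, -37, 0] 0.039
[-7, -38, 0] 0.04
[-7, -39, 13] 0.04

[-5, -38, 13] 0.039
[-5, -37, 13] 0.037
[-4, -35, 11] 0.034
[-2, -31, 10] 0.03
[-2, -26, 8] 0.025
[-2, -20, 7] 0.019
[-1, -13, 4] 0.012
[0, -4, 1] 0.005
end [ 541.212 -442.361  210.       2.608]
```

```bash
python3 -m jog '[{"gripper":0.5,"dp":[-1,-4,0],"roll":0.004},{"gripper":0.5,"dp":[-4,-10,0],"roll":0.012},{"gripper":0.5,"dp":[-5,-17,0],"roll":0.019},{"gripper":0.5,"dp":[-7,-22,0],"roll":0.025},{"gripper":0.5,"dp":[-7,-26,0],"roll":0.03},{"gripper":0.5,"dp":[-8,-31,0],"roll":0.034},{"gripper":0.5,"dp":[-8,-34,0],"roll":0.037},{"gripper":0.5,"dp":[-8,-37,0],"roll":0.039},{"gripper":0.5,"dp":[-7,-38,0],"roll":0.04},{"gripper":0.5,"dp":[-7,-39,13],"roll":0.04}]' 120
python3 -m jog '[{"gripper":0.5,"dp":[-5,-38,13],"roll":0.039},{"gripper":0.5,"dp":[-5,-37,13],"roll":0.037},{"gripper":0.5,"dp":[-4,-35,11],"roll":0.034},{"gripper":0.5,"dp":[-2,-31,10],"roll":0.03},{"gripper":0.5,"dp":[-2,-26,8],"roll":0.025},{"gripper":0.5,"dp":[-2,-20,7],"roll":0.019},{"gripper":0.5,"dp":[-1,-13,4],"roll":0.012},{"gripper":0.5,"dp":[0,-4,0],"roll":0.005},{"gripper":0.5,"dp":[0,0,0],"roll":0}]'
python3 - <<'E'
from wfit import *
state(); s,im=snap('wrist','w17.png'); pickle.dump((s,im),open('w17.pkl','wb')); s,im=snap('side','side17.png'); s,im=snap('scene','scene17.png')
a=cv2.imread('pics/scene17.png')[150:270,225:345]; b=cv2.imread('pics/side17.png')[140:270,225:355]
cv2.imwrite('pics/c17.png',np.hstack([cv2.resize(x,(396,396),interpolation=cv2.INTER_CUBIC) for x in (a,b)]))
E
```

```text
time_s: 17.88
tcp_pos: [604.9, -251.1, 275.7]
eef_rot: [0.525, 3.096, -0.001]
wrist_force: [0.4, 0.1, -4.0]
opening: 77.5
time_s: 19.0
tcp_pos: [541.7, -442.1, 209.7]
eef_rot: [0.828, 3.03, -0.0]
wrist_force: [-0.3, 0.6, -2.5]
opening: 77.7
t 19.0 tcp [ 541.7 -442.1  209.7] th 2.6082 zax [ 0. -0. -1.] F [-0.3  0.6 -2.5] open 77.7 q [-0.68  0.67  0.61  1.51  0.   -0.15]
```

View pics/c17.png

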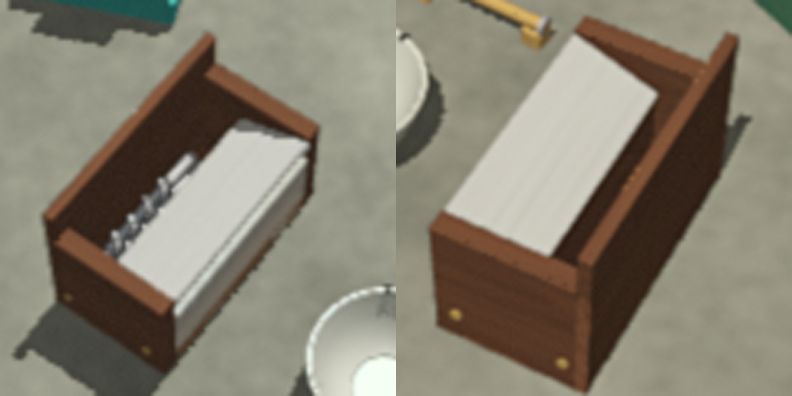

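View pics/w17.png

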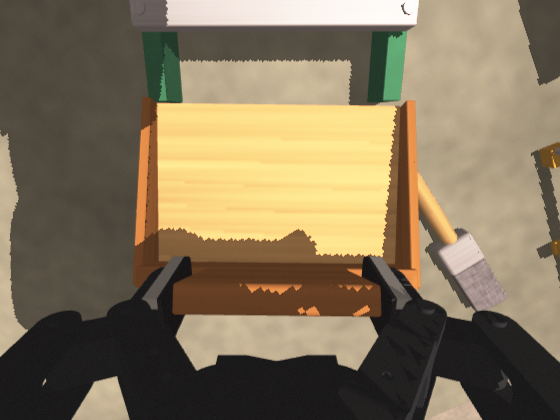

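View pics/scene17.png

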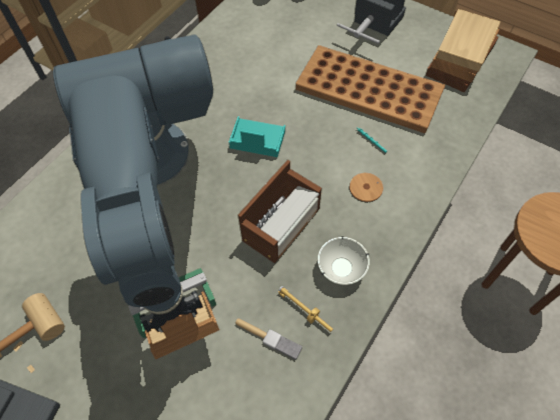

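```bash
python3 - <<'E'
from wfit import *
d=pickle.load(open('d0.pkl','rb')); im=d['scene'][1]; wi=d['wrist'][1]
Rm=R.from_rotvec(im['attitude']).as_matrix()
def ray(u,v): return im['position'],Rm@np.array([(u-im['cx'])/im['fx'],(v-im['cy'])/im['fy'],1])
M=R.from_rotvec([0.083,3.138,0]).as_matrix(); T=wi['tool_from_camera']; tcp=np.array([590.,15.1,288.7])
def wray(u,v):
    c=np.array([(u-wi['cx'])/wi['fx'],(v-wi['cy'])/wi['fy'],1]); return M@T[:3,3]+tcp, M@T[:3,:3]@c
def box(P):
    q=P[:2]-np.array([540.4,18]); c,s=np.cos(-.053),np.sin(-.053); return np.round([c*q[0]+s*q[1],-s*q[0]+c*q[1],P[2]])
for (u,v),(a,b) in (((258.3,225.8),(221,90)),((282.6,198.5),(338,95))):
    o,r=ray(u,v)
    for z in (15,40,60,90): print(z,box(o+r*(z-o[2])/r[2]))
    o2,r2=wray(a,b)
    A=np.c_[r,-r2]; t=np.linalg.lstsq(A,o2-o,rcond=None)[0]; P1=o+r*t[0];P2=o2+r2*t[1]; print('tri',box(P1),box(P2))
E
python3 - <<'E'
import cv2,numpy as np
a=cv2.imread('pics/scene17.png')[180:245,238:325]
cv2.imwrite('pics/z17.png',cv2.resize(a,None,fx=9,fy=9,interpolation=cv2.INTER_CUBIC))
b=cv2.imread('pics/w16.png')[60:110,120:480]
cv2.imwrite('pics/zw16.png',cv2.resize(b,None,fx=2.2,fy=2.2,interpolation=cv2.INTER_CUBIC))
E
```

```text
15 [-49. -53.  15.]
40 [-40. -63.  40.]
60 [-33. -71.  60.]
90 [-22. -83.  90.]
tri [-42. -61.  37.] [-45. -63.  37.]
15 [-47.  72.  15.]
40 [-38.  60.  40.]
60 [-31.  50.  60.]
90 [-20.  36.  90.]
tri [-46.  70.  19.] [-41.  75.  20.]
```

View pics/z17.png

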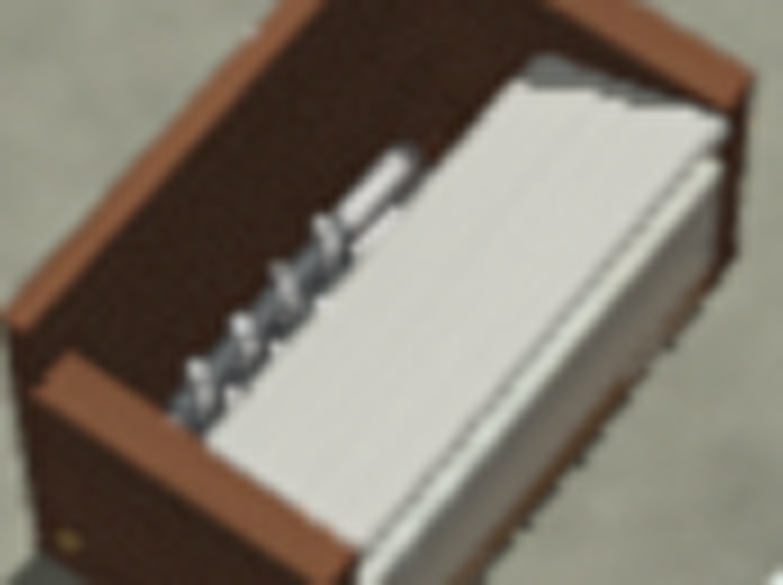

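View pics/zw16.png

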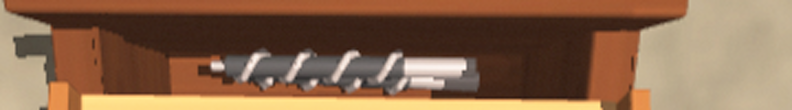

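```bash
python3 -m jog '[{"gripper":0.5,"dp":[0,0,12],"roll":0},{"gripper":0.5,"dp":[0,0,25],"roll":0},{"gripper":0.5,"dp":[0,0,28],"roll":0},{"gripper":0.5,"dp":[0,0,22],"roll":0},{"gripper":0.5,"dp":[0,0,10],"roll":0},{"gripper":0.5,"dp":[0,0,3],"roll":0},{"gripper":0.5,"dp":[0,0,0],"roll":0}]' 120
python3 -m jog '[{"gripper":0.5,"dp":[0,0,5],"roll":0},{"gripper":0.5,"dp":[0,0,5],"roll":0},{"gripper":0.5,"dp":[0,0,5],"roll":0},{"gripper":0.5,"dp":[0,0,5],"roll":0}]' 20
python3 - <<'E'
from wfit import *
state(); s,im=snap('wrist','w18.png'); s,im=snap('scene','scene18.png')
a=cv2.imread('pics/w18.png')[:,60:500]; b=cv2.imread('pics/scene18.png')[250:370,110:230]
cv2.imwrite('pics/c18.png',np.hstack([cv2.resize(x,(396,396),interpolation=cv2.INTER_CUBIC) for x in (a,b)]))
E
```

```text
time_s: 20.02
tcp_pos: [541.6, -442.5, 109.9]
eef_rot: [0.828, 3.03, -0.001]
wrist_force: [-0.2, -0.1, -2.7]
opening: 77.5
time_s: 20.52
tcp_pos: [548.1, -446.4, 97.0]
eef_rot: [0.823, 3.013, -0.01]
wrist_force: [25.7, -10.4, 62.3]
opening: 77.6
t 20.52 tcp [ 548.1 -446.4   97. ] th 2.6085 zax [ 0.016 -0.011 -1.   ] F [ 25.7 -10.4  62.3] open 77.6 q [-0.68  0.68  0.34  1.21  0.   -0.15]
```

View pics/c18.png

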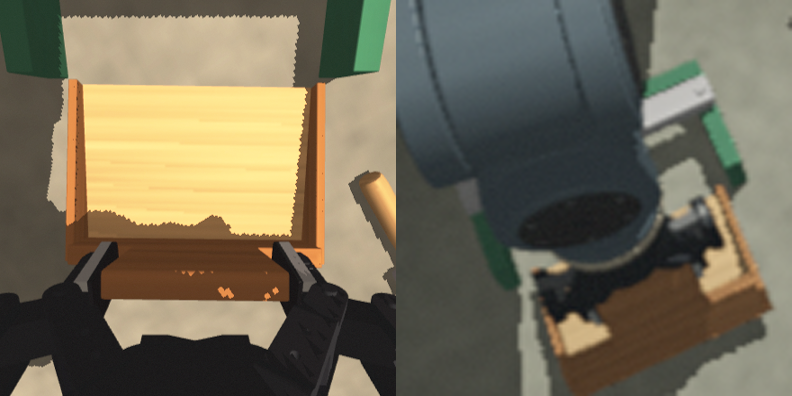

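```bash
python3 -m jog '[{"gripper":0.5,"dp":[0,0,-10],"roll":0},{"gripper":0.5,"dp":[0,0,-20],"roll":0},{"gripper":0.5,"dp":[0,0,0],"roll":0},{"gripper":0.5,"dp":[8,0,0],"roll":0},{"gripper":0.5,"dp":[14,0,0],"roll":0},{"gripper":0.5,"dp":[14,0,0],"roll":0},{"gripper":0.5,"dp":[9,0,0],"roll":0},{"gripper":0.5,"dp":[0,0,0],"roll":0}]' 120
python3 - <<'E'
from wfit import *
state(); s,im=snap('wrist','w19.png'); s,im=snap('scene','scene19.png'); s,im=snap('side','side19.png')
a=cv2.imread('pics/w19.png')[:,60:500]; b=cv2.imread('pics/side19.png')[70:190,320:440]
cv2.imwrite('pics/c19.png',np.hstack([cv2.resize(x,(396,396),interpolation=cv2.INTER_CUBIC) for x in (a,b)]))
E
```

```text
time_s: 21.62
tcp_pos: [502.0, -419.1, 119.1]
eef_rot: [-0.829, -3.03, -0.0]
wrist_force: [-0.1, -0.8, -2.7]
opening: 77.5
t 21.62 tcp [ 502.  -419.1  119.1] th 2.6077 zax [-0.  0. -1.] F [-0.1 -0.8 -2.7] open 77.5 q [-0.7   0.57  0.21  1.21  0.   -0.16]
```

View pics/c19.png

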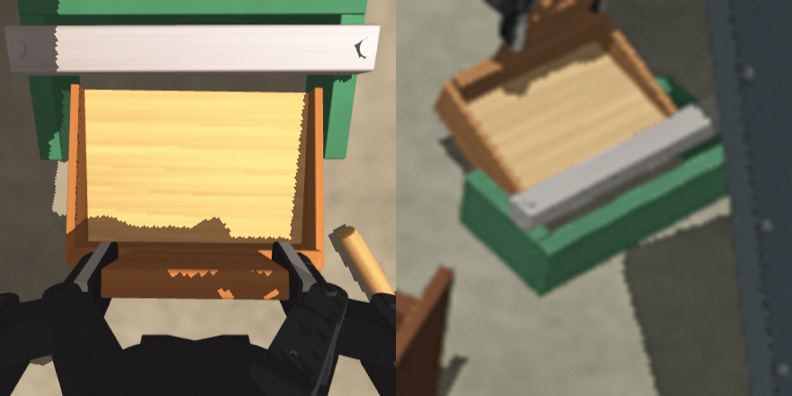

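Run:
```python
from wfit import *
s=sense(); im=get_image('wrist')
img=cv2.cvtColor(im['frame'],cv2.COLOR_RGB2BGR)
img=cv2.resize(img,None,fx=2,fy=2,interpolation=cv2.INTER_CUBIC)
x,y,yaw=445.4,-386,-.533
c,sn=np.cos(yaw),np.sin(yaw)
W=lambda a,b,z:[x+c*a-sn*b,y+sn*a+c*b,z]
def line(pts,col):
    p=(wproj(s,im,[W(*q) for q in pts])*2+.5).round().astype(int); cv2.polylines(img,[p],False,col,1)
line([(-60,-96,52),(30,-96,52),(30,-96,0)],(0,0,255)); line([(-60,96,52),(30,96,52),(30,96,0)],(0,0,255))
line([(-50,-111,72),(-50,111,72)],(255,0,0));line([(-25,-111,72),(-25,111,72)],(255,0,0));
cv2.imwrite('pics/w20.png',img[0:520,160:960])
q=s['tcp_pos'][:2]-[x,y]; print('fin dock',c*q[0]+sn*q[1],-sn*q[0]+c*q[1])
```

```text
fin dock 66.59295448917348 0.2804307177399572
```

View pics/w20.png

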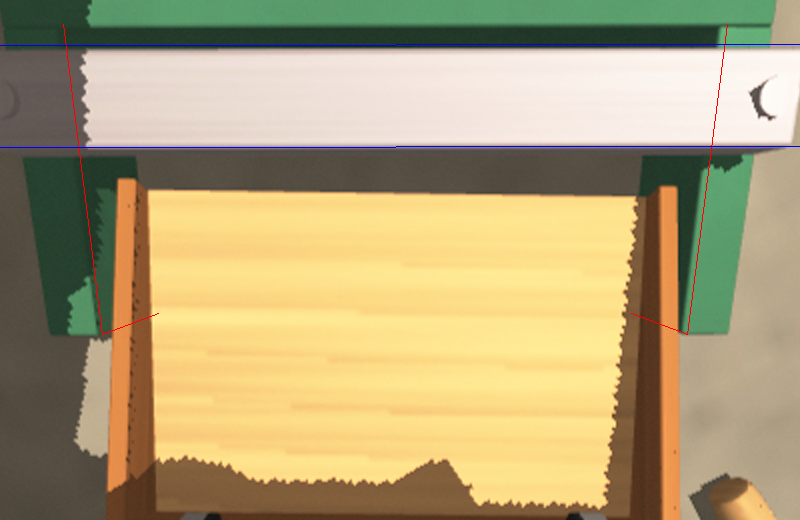

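```bash
python3 -m jog '[{"gripper":0.5,"dp":[0,0,4],"roll":0},{"gripper":0.5,"dp":[0,0,5],"roll":0},{"gripper":0.5,"dp":[0,0,3],"roll":0},{"gripper":0.5,"dp":[0,0,0],"roll":0}]' 20
python3 -m jog '[{"gripper":0.5,"dp":[-2,0,2],"roll":0},{"gripper":0.5,"dp":[-3,0,2],"roll":0},{"gripper":0.5,"dp":[-4,0,2],"roll":0}]' 20
python3 - <<'E'
from wfit import *
state();
E
```

```text
time_s: 22.32
tcp_pos: [502.5, -419.3, 106.9]
eef_rot: [-0.828, -3.03, -0.0]
wrist_force: [0.6, 0.3, -2.8]
opening: 77.9
time_s: 22.7
tcp_pos: [510.7, -424.2, 101.2]
eef_rot: [0.829, 3.03, -0.0]
wrist_force: [0.2, -0.2, -3.7]
opening: 77.9
t 22.7 tcp [ 510.7 -424.2  101.2] th 2.6078 zax [ 0. -0. -1.] F [ 0.2 -0.2 -3.7] open 77.9 q [-0.69  0.6   0.21  1.18  0.   -0.16]
```

```bash
python3 -m jog '[{"gripper":0.5,"dp":[0,0,2],"roll":0},{"gripper":0.5,"dp":[0,0,2],"roll":0},{"gripper":0.5,"dp":[0,0,0],"roll":0}]' 20
python3 - <<'E'
from wfit import *
state(); s,im=snap('side','side21.png')
b=cv2.imread('pics/side21.png')[70:190,320:440]
cv2.imwrite('pics/c21.png',cv2.resize(b,(480,480),interpolation=cv2.INTER_CUBIC))
E
```

```text
time_s: 23.08
tcp_pos: [511.4, -424.6, 98.5]
eef_rot: [0.828, 3.028, -0.002]
wrist_force: [3.2, -1.3, 8.1]
opening: 78.1
t 23.07 tcp [ 511.4 -424.6   98.5] th 2.6079 zax [ 0.002 -0.002 -1.   ] F [ 3.2 -1.3  8.1] open 78.1 q [-0.69  0.6   0.21  1.17  0.   -0.16]
```

View pics/c21.png

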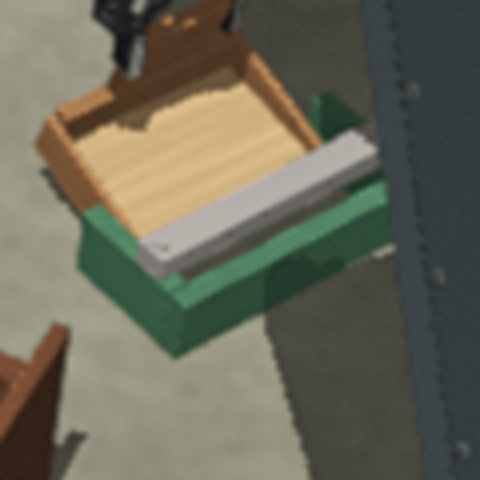

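```bash
python3 -m jog '[{"gripper":0.5,"dp":[-4,0,2],"roll":0},{"gripper":0.5,"dp":[-4,0,2],"roll":0},{"gripper":0.5,"dp":[-4,0,3],"roll":0},{"gripper":0.5,"dp":[0,0,0],"roll":0}]' 20
python3 - <<'E'
from wfit import *
state(); s,im=snap('side','side22.png')
b=cv2.imread('pics/side22.png')[70:190,320:440]
cv2.imwrite('pics/c22.png',cv2.resize(b,(480,480),interpolation=cv2.INTER_CUBIC))
E
```

```text
time_s: 23.62
tcp_pos: [521.1, -430.2, 90.5]
eef_rot: [0.829, 3.03, 0.0]
wrist_force: [0.2, 2.2, 5.1]
opening: 77.8
t 23.62 tcp [ 521.1 -430.2   90.5] th 2.6077 zax [ 0.001 -0.    -1.   ] F [0.2 2.2 5.1] open 77.8 q [-0.69  0.63  0.24  1.18  0.   -0.16]
```

View pics/c22.png

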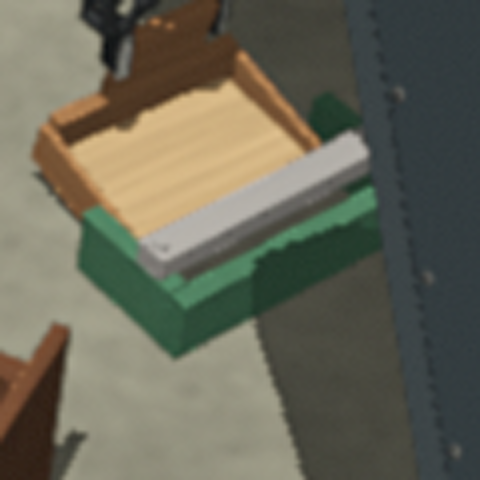

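Rotating as intended with low force (5 N). I'll continue the arc.

```bash
python3 -m jog '[{"gripper":0.5,"dp":[-4,0,3],"roll":0},{"gripper":0.5,"dp":[-4,0,3],"roll":0},{"gripper":0.5,"dp":[-4,0,3],"roll":0},{"gripper":0.5,"dp":[0,0,0],"roll":0}]' 20
python3 -m jog '[{"gripper":0.5,"dp":[-3,0,3],"roll":0},{"gripper":0.5,"dp":[-4,0,3],"roll":0},{"gripper":0.5,"dp":[-3,0,3],"roll":0},{"gripper":0.5,"dp":[0,0,0],"roll":0}]' 20
python3 - <<'E'
from wfit import *
state(); s,im=snap('side','side23.png'); snap('wrist','w23.png')
b=cv2.imread('pics/side23.png')[70:190,320:440]; a=cv2.imread('pics/w23.png')[:,60:500]
cv2.imwrite('pics/c23.png',np.hstack([cv2.resize(x,(396,396),interpolation=cv2.INTER_CUBIC) for x in (a,b)]))
E
```

```text
time_s: 24.18
tcp_pos: [530.9, -436.1, 81.1]
eef_rot: [-0.829, -3.03, -0.0]
wrist_force: [-1.9, 2.6, 8.1]
opening: 77.5
time_s: 24.68
tcp_pos: [539.7, -441.3, 71.8]
eef_rot: [-0.828, -3.03, -0.0]
wrist_force: [-1.0, 2.3, 2.0]
opening: 77.6
t 24.68 tcp [ 539.7 -441.3   71.8] th 2.6078 zax [-0.  0. -1.] F [-1.   2.3  2. ] open 77.6 q [-0.69  0.69  0.29  1.17 -0.   -0.15]
```

View pics/c23.png

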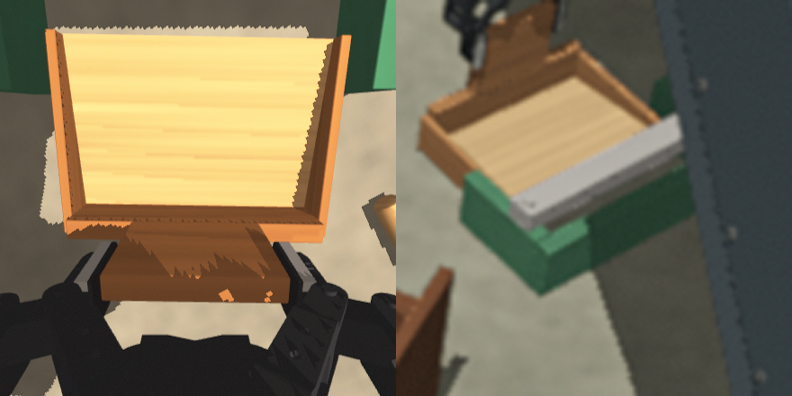

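```bash
python3 -m jog '[{"gripper":0.5,"dp":[-3,0,3],"roll":0},{"gripper":0.5,"dp":[-3,0,3],"roll":0},{"gripper":0.5,"dp":[-3,0,4],"roll":0},{"gripper":0.5,"dp":[-2,0,3],"roll":0},{"gripper":0.5,"dp":[0,0,0],"roll":0}]' 20
python3 - <<'E'
from wfit import *
state(); s,im=snap('side','side24.png'); snap('wrist','w24.png')
b=cv2.imread('pics/side24.png')[70:190,320:440]; a=cv2.imread('pics/w24.png')[:,60:500]
cv2.imwrite('pics/c24.png',np.hstack([cv2.resize(x,(396,396),interpolation=cv2.INTER_CUBIC) for x in (a,b)]))
E
```

```text
time_s: 25.4
tcp_pos: [553.9, -450.7, 66.3]
eef_rot: [0.825, 3.017, -0.008]
wrist_force: [1.5, -4.7, 52.0]
opening: 77.5
t 25.4 tcp [ 553.9 -450.7   66.3] th 2.6076 zax [ 0.012 -0.009 -1.   ] F [ 1.5 -4.7 52. ] open 77.5 q [-0.68  0.72  0.32  1.16  0.   -0.15]
```

View pics/c24.png

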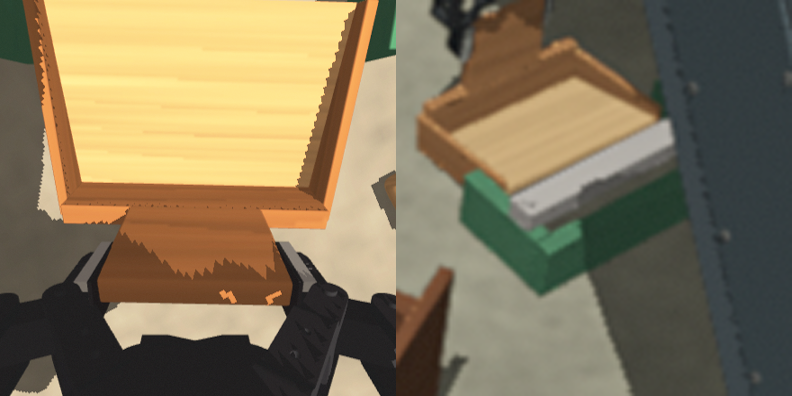

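```bash
python3 -m jog '[{"gripper":0.5,"dp":[2,0,-4],"roll":0},{"gripper":0.5,"dp":[2,0,-4],"roll":0},{"gripper":0.5,"dp":[0,0,0],"roll":0}]' 20
python3 - <<'E'
from wfit import *
state(); s,im=snap('side','side25.png'); snap('wrist','w25.png')
b=cv2.imread('pics/side25.png')[70:150,320:400]; a=cv2.imread('pics/w25.png')[:,60:500]
cv2.imwrite('pics/c25.png',np.hstack([cv2.resize(x,(396,396),interpolation=cv2.INTER_CUBIC) for x in (a,b)]))
E
```

```text
time_s: 25.88
tcp_pos: [545.5, -444.8, 66.9]
eef_rot: [-0.828, -3.03, -0.0]
wrist_force: [-0.5, -0.3, -3.1]
opening: 77.8
t 25.88 tcp [ 545.5 -444.8   66.9] th 2.6078 zax [-0.001  0.    -1.   ] F [-0.5 -0.3 -3.1] open 77.8 q [-0.68  0.71  0.31  1.18 -0.   -0.15]
```

View pics/c25.png

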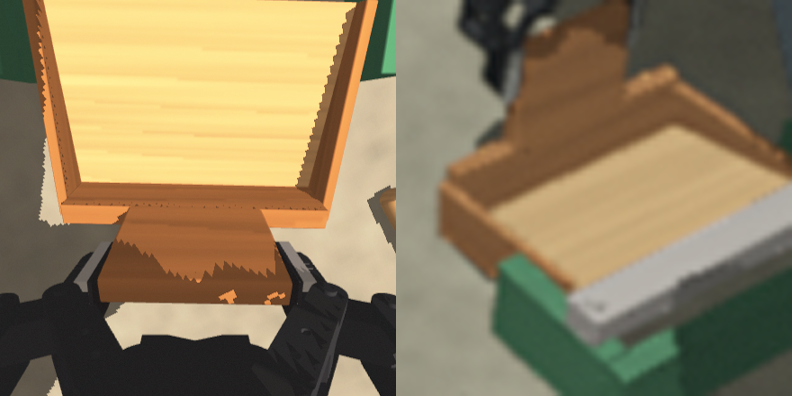

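```bash
cat > pitch.py <<'E'
from wfit import *
def pfit(s,im,Q,U):
    Q=np.array(Q,float)-[0,0,83]
    p0=[*s['tcp_pos'][:2],s['tcp_pos'][2]+28,-.533,0,0]
    def f(p):
        Rt=R.from_euler('ZYX',[p[3],p[4],p[5]]).as_matrix()
        return (wproj(s,im,Q@Rt.T+p[:3])-U).ravel()
    r=least_squares(f,p0,loss='soft_l1'); print(np.round(r.x,3)); print(np.round(f(r.x).reshape(-1,2),1).tolist())
    Rt=R.from_euler('ZYX',r.x[3:]).as_matrix()
    for q in [(-110,-86,0),(-110,86,0),(6,-86,0),(6,86,0)]: print(q,np.round((np.array(q)-[0,0,83])@Rt.T+r.x[:3],1))
    return r.x
E
python3 - <<'E'
from pitch import *
s=sense(); im=get_image('wrist')
Q=[(-6,-80,10.1),(-6,80,10.1),(6,-86,46),(6,86,46),(-6,-40,46),(-6,40,46),(6,-40,108),(6,40,108)]
C=[(80,183),(298,187),(62,228),(328,228),(128,207),(262,207),(98,303),(290,305)]
k=440/396;k2=420/396
U=np.array([(60+(a+.5)*k-.5,(b+.5)*k2-.5) for a,b in C])
print(s['tcp_pos']); pfit(s,im,Q,U)
E
```

```text
[ 545.5338808  -444.8146466    66.69636586]
[ 5.42951e+02 -4.43701e+02  7.90150e+01 -5.62000e-01  1.37000e-01
 -3.10000e-02]
[[0.2, 0.2], [4.9, -0.2], [-9.7, -3.1], [1.3, 0.1], [-0.5, 0.8], [-2.8, 2.6], [4.8, 0.4], [-0.7, -1.5]]
(-110, -86, 0) [ 394.3 -454.8   14.5]
(-110, 86, 0) [ 485.2 -308.9    9.2]
(6, -86, 0) [ 491.6 -516.    -1.3]
(6, 86, 0) [ 582.5 -370.1   -6.6]
```

```bash
python3 -m jog '[{"gripper":0.5,"dp":[0,0,2],"roll":0},{"gripper":0.93,"dp":[0,0,0],"roll":0},{"gripper":0.96,"dp":[0,0,0],"roll":0},{"gripper":1,"dp":[0,0,0],"roll":0},{"gripper":1,"dp":[0,0,0],"roll":0}]' 20
python3 - <<'E'
from wfit import *
state(); s,im=snap('side','side26.png'); snap('wrist','w26.png')
b=cv2.imread('pics/side26.png')[70:150,320:400]; a=cv2.imread('pics/w26.png')[:,60:500]
cv2.imwrite('pics/c26.png',np.hstack([cv2.resize(x,(396,396),interpolation=cv2.INTER_CUBIC) for x in (a,b)]))
E
```

```text
time_s: 26.65
tcp_pos: [545.6, -444.8, 65.1]
eef_rot: [-0.828, -3.03, -0.0]
wrist_force: [0.5, 0.4, 1.0]
opening: 85.4
t 26.65 tcp [ 545.6 -444.8   65.1] th 2.6078 zax [-0.  0. -1.] F [0.5 0.4 1. ] open 85.4 q [-0.68  0.71  0.31  1.17  0.   -0.15]
```

View pics/c26.png

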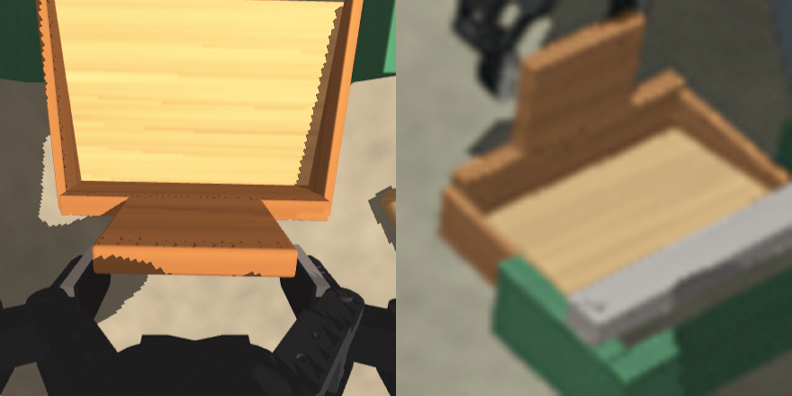

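Run:
```python
from wfit import *
s=sense(); im=get_image('wrist')
Q=[(-6,-80,10.1),(-6,80,10.1),(6,86,46),(-6,-40,46),(-6,40,46),(6,-40,108),(6,40,108),(-6,-40,108),(-6,40,108)]
C=[(80,181),(298,187),(330,220),(128,198),(262,198),(94,274),(295,276),(94,246),(297,246)]
k=440/396;k2=420/396
U=np.array([(60+(a+.5)*k-.5,(b+.5)*k2-.5) for a,b in C])
for z in (1,0):
    x=wfit(s,im,Q,U,[540,-440,-.53,0],z=bool(z))
    th=2.6078; d=x[:2]-s['tcp_pos'][:2]
    print('tool',np.cos(th)*d[0]+np.sin(th)*d[1],np.sin(th)*d[0]-np.cos(th)*d[1],'roll',th-(x[2]+np.pi))
    q=x[:2]-[445.4,-386];c,sn=np.cos(-.533),np.sin(-.533); print('dock',c*q[0]+sn*q[1],-sn*q[0]+c*q[1],x[2]+.533)
```

```text
[ 532.918 -438.31    -0.546   -3.685]
[[3.4, 0.5], [9.0, -2.9], [6.0, -0.4], [-0.2, -0.7], [-0.5, 1.1], [1.2, -0.1], [-1.8, 0.2], [-1.7, -0.6], [-0.3, 1.9]]
tool 14.280443726913841 -0.8733133641353543 roll 0.011934188082503905
dock 101.95779638205914 -0.5843034008860357 -0.012726841672296985
[ 531.205 -437.993   -0.545    0.   ]
[[0.0, -0.5], [10.5, -4.0], [8.5, -0.9], [-3.1, -1.6], [0.2, 0.1], [-4.4, 1.4], [0.4, 1.7], [-7.6, -0.2], [2.0, 2.4]]
tool 15.916078479931638 -1.4721996206180012 roll 0.011341638873457516
dock 100.32168743358437 -1.1818929776058553 -0.012134292463250484
```

```bash
python3 -m jog '[{"gripper":1,"dp":[0,-1,0],"roll":0},{"gripper":1,"dp":[5,0,0],"roll":0},{"gripper":1,"dp":[5,0,0],"roll":0},{"gripper":1,"dp":[5,0,0],"roll":0},{"gripper":1,"dp":[0,0,5],"roll":0},{"gripper":1,"dp":[0,0,5],"roll":0},{"gripper":1,"dp":[0,0,0],"roll":0}]' 20
python3 - <<'E'
from wfit import *
state(); snap('wrist','w27.png')
E
```

```text
time_s: 27.68
tcp_pos: [532.0, -437.9, 54.5]
eef_rot: [-0.828, -3.029, -0.001]
wrist_force: [-0.5, 0.1, -0.3]
opening: 85.1
t 27.68 tcp [ 532.  -437.9   54.5] th 2.6078 zax [-0.001  0.001 -1.   ] F [-0.5  0.1 -0.3] open 85.1 q [-0.69  0.68  0.23  1.12  0.   -0.15]
```

View pics/w27.png

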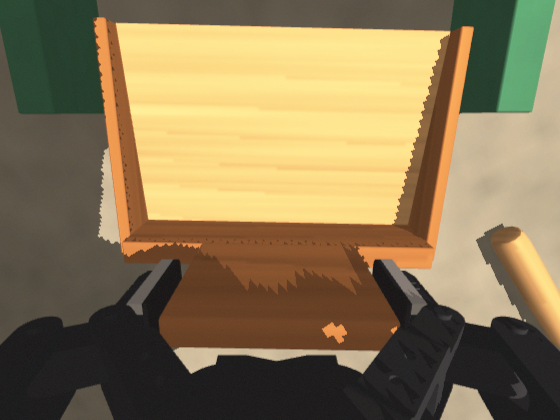

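```bash
python3 -m jog '[{"gripper":0.5,"dp":[0,0,0],"roll":0},{"gripper":0.5,"dp":[0,0,0],"roll":0},{"gripper":0.5,"dp":[0,0,0],"roll":0},{"gripper":0.5,"dp":[0,0,0],"roll":0},{"gripper":0.5,"dp":[3,0,0],"roll":0},{"gripper":0.5,"dp":[6,0,0],"roll":0},{"gripper":0.5,"dp":[6,0,0],"roll":0},{"gripper":0.5,"dp":[3,0,0],"roll":0},{"gripper":0.5,"dp":[0,0,0],"roll":0}]' 50
python3 - <<'E'
from wfit import *
state(); snap('wrist','w28.png'); snap('side','side28.png')
b=cv2.imread('pics/side28.png')[70:150,330:410]; a=cv2.imread('pics/w28.png')[:,60:500]
cv2.imwrite('pics/c28.png',np.hstack([cv2.resize(x,(396,396),interpolation=cv2.INTER_CUBIC) for x in (a,b)]))
E
```

```text
time_s: 28.85
tcp_pos: [516.3, -428.7, 55.5]
eef_rot: [-0.829, -3.03, -0.0]
wrist_force: [-0.3, 1.6, 8.7]
opening: 79.4
t 28.85 tcp [ 516.3 -428.7   55.5] th 2.6077 zax [-0.  0. -1.] F [-0.3  1.6  8.7] open 79.4 q [-0.69  0.64  0.17  1.09 -0.   -0.16]
```

View pics/c28.png

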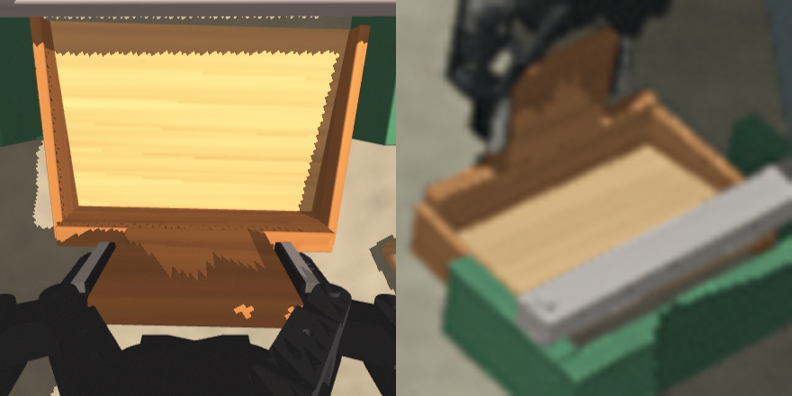

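```bash
python3 -m jog '[{"gripper":0.5,"dp":[4,0,0],"roll":0},{"gripper":0.5,"dp":[6,0,0],"roll":0},{"gripper":0.5,"dp":[6,0,0],"roll":0},{"gripper":0.5,"dp":[6,0,0],"roll":0},{"gripper":0.5,"dp":[4,0,0],"roll":0},{"gripper":0.5,"dp":[0,0,0],"roll":0}]' 50
python3 - <<'E'
from wfit import *
p,th,M=state(); q=p[:2]-[445.4,-386];c,sn=np.cos(-.533),np.sin(-.533); print('dock',c*q[0]+sn*q[1],-sn*q[0]+c*q[1]); snap('wrist','w29.png'); snap('side','side29.png')
b=cv2.imread('pics/side29.png')[80:160,340:420]; a=cv2.imread('pics/w29.png')[:,60:500]
cv2.imwrite('pics/c29.png',np.hstack([cv2.resize(x,(396,396),interpolation=cv2.INTER_CUBIC) for x in (a,b)]))
E
```

```text
time_s: 29.7
tcp_pos: [494.0, -415.5, 55.5]
eef_rot: [-0.829, -3.03, -0.0]
wrist_force: [-0.3, 0.3, 8.0]
opening: 79.3
t 29.7 tcp [ 494.  -415.5   55.5] th 2.6077 zax [-0.  0. -1.] F [-0.3  0.3  8. ] open 79.3 q [-0.7   0.59  0.08  1.06 -0.   -0.17]
dock 56.885796905031576 -0.7248150557122628
```

View pics/c29.png

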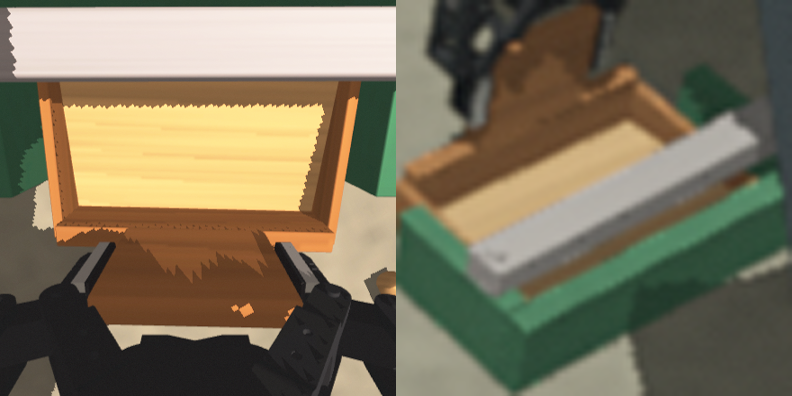

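```bash
for i in 1 2; do python3 -m jog '[{"gripper":0.5,"dp":[1.5,0,0],"roll":0},{"gripper":0.5,"dp":[1.5,0,0],"roll":0},{"gripper":0.5,"dp":[0,0,0],"roll":0}]' 50 | grep -E "tcp|force"; done
```

```text
tcp_pos: [491.9, -414.3, 55.5]
wrist_force: [3.8, -2.4, 6.4]
tcp_pos: [490.7, -413.4, 56.1]
wrist_force: [11.7, -5.3, 3.4]
```

```bash
for i in 1 2; do python3 -m jog '[{"gripper":0.5,"dp":[2,0,0],"roll":0},{"gripper":0.5,"dp":[1,0,0],"roll":0},{"gripper":0.5,"dp":[0,0,0],"roll":0}]' 50 | grep -E "tcp|force"; done
python3 - <<'E'
from wfit import *
p,th,M=state(); q=p[:2]-[445.4,-386];c,sn=np.cos(-.533),np.sin(-.533); print('dock',c*q[0]+sn*q[1],-sn*q[0]+c*q[1]); s=sense(); print(s['ft_torque']); snap('wrist','w30.png'); snap('side','side30.png')
b=cv2.imread('pics/side30.png')[80:160,340:420]; a=cv2.imread('pics/w30.png')[:,60:500]
cv2.imwrite('pics/c30.png',np.hstack([cv2.resize(x,(396,396),interpolation=cv2.INTER_CUBIC) for x in (a,b)]))
E
```

```text
tcp_pos: [490.1, -412.8, 57.2]
wrist_force: [20.3, -8.5, 6.3]
tcp_pos: [489.1, -411.8, 58.2]
wrist_force: [28.5, -8.9, 11.7]
t 31.3 tcp [ 489.1 -411.8   58.2] th 2.6098 zax [ 0.01  -0.005 -1.   ] F [28.5 -8.9 11.7] open 79.2 q [-0.7   0.57  0.04  1.03  0.   -0.17]
dock 50.750872661937656 -0.05611390173924846
[-1.84935999 -5.2187066   0.95246129]
```

View pics/c30.png

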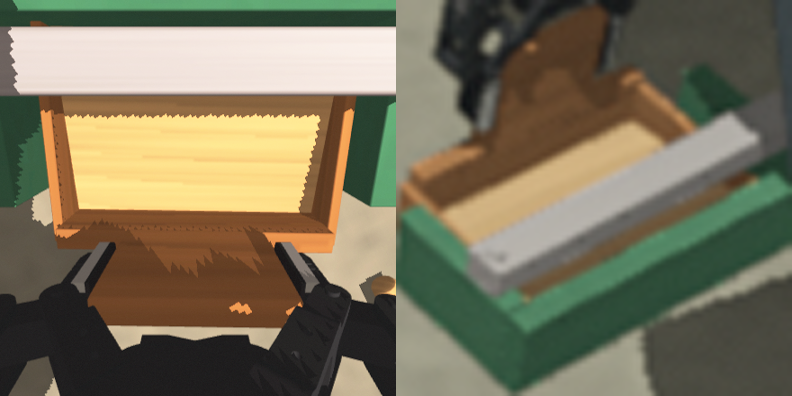

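```bash
python3 -m jog '[{"gripper":0.5,"dp":[-4,0,0],"roll":0},{"gripper":0.5,"dp":[-1,0,0],"roll":-0.018},{"gripper":0.5,"dp":[0,0,0],"roll":0},{"gripper":0.5,"dp":[2,0,0],"roll":0},{"gripper":0.5,"dp":[2,0,0],"roll":0},{"gripper":0.5,"dp":[0,0,0],"roll":0}]' 50
python3 - <<'E'
from wfit import *
p,th,M=state(); q=p[:2]-[445.4,-386];c,sn=np.cos(-.533),np.sin(-.533); print('dock',c*q[0]+sn*q[1],-sn*q[0]+c*q[1]); s=sense(); print(s['ft_torque']); snap('wrist','w31.png')
a=cv2.imread('pics/w31.png')[:,60:500]
cv2.imwrite('pics/c31.png',cv2.resize(a,None,fx=1.4,fy=1.4,interpolation=cv2.INTER_CUBIC))
E
```

```text
time_s: 32.15
tcp_pos: [488.6, -411.7, 57.5]
eef_rot: [0.798, 3.03, -0.002]
wrist_force: [22.5, -5.8, 11.0]
opening: 79.5
t 32.15 tcp [ 488.6 -411.7   57.5] th 2.6268 zax [ 0.007 -0.003 -1.   ] F [22.5 -5.8 11. ] open 79.5 q [-0.7   0.57  0.04  1.04  0.   -0.19]
dock 50.25049902098864 -0.1441987391110402
[-1.07504002 -3.97184575  0.11848263]
```

View pics/c31.png

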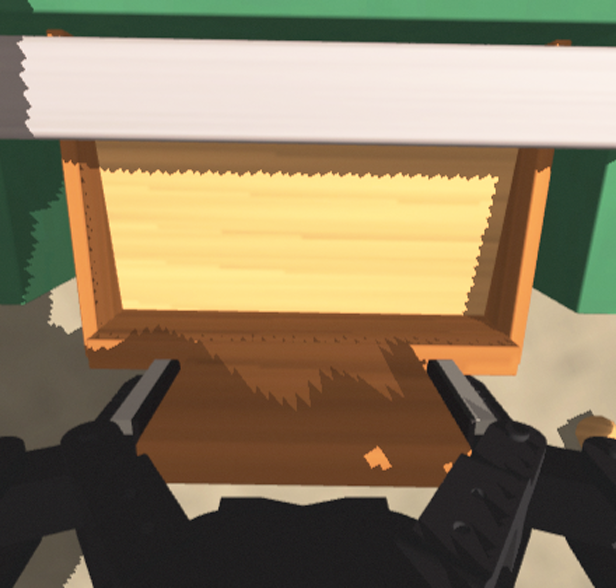

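```bash
python3 -m jog '[{"gripper":0.5,"dp":[-2,0,0],"roll":0},{"gripper":0.5,"dp":[0,0,0],"roll":0}]' 50 | grep -E "force|tcp"; python3 -m jog '[{"gripper":1,"dp":[0,0,0],"roll":0},{"gripper":1,"dp":[0,0,0],"roll":0},{"gripper":1,"dp":[0,0,0],"roll":0},{"gripper":1,"dp":[0,0,0],"roll":0}]' 20
python3 - <<'E'
from wfit import *
state(); snap('wrist','w32.png')
E
```

```text
tcp_pos: [489.1, -411.9, 56.7]
wrist_force: [15.2, -2.6, 10.0]
time_s: 32.95
tcp_pos: [486.3, -411.0, 55.0]
eef_rot: [-0.801, -3.037, -0.0]
wrist_force: [-0.4, -0.1, 0.6]
opening: 85.1
t 32.95 tcp [ 486.3 -411.    55. ] th 2.6257 zax [-0.001  0.    -1.   ] F [-0.4 -0.1  0.6] open 85.1 q [-0.7   0.57  0.05  1.04 -0.   -0.19]
```

View pics/w32.png

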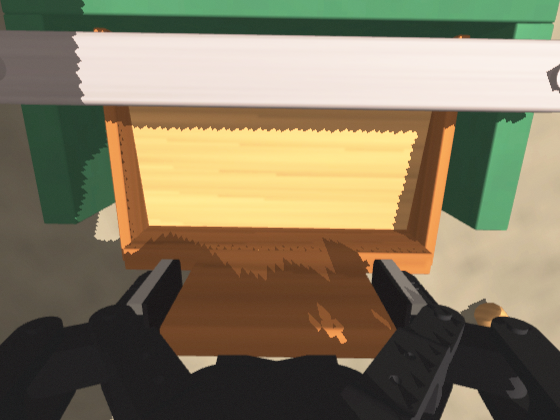

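```bash
python3 -m jog '[{"gripper":1,"dp":[0,0,-6],"roll":0},{"gripper":1,"dp":[0,0,-12],"roll":0},{"gripper":1,"dp":[0,0,-18],"roll":0},{"gripper":1,"dp":[0,0,-25],"roll":0},{"gripper":1,"dp":[0,0,-30],"roll":0},{"gripper":1,"dp":[0,0,-30],"roll":0},{"gripper":1,"dp":[0,0,-30],"roll":0},{"gripper":1,"dp":[0,0,-15],"roll":0},{"gripper":1,"dp":[0,0,0],"roll":0}]' 20
python3 - <<'E'
from wfit import *
state(); s,im=snap('wrist','w33.png'); pickle.dump((s,im),open('w33.pkl','wb')); snap('scene','scene33.png'); snap('side','side33.png')
a=cv2.imread('pics/w33.png')[:330,80:480]
cv2.imwrite('pics/c33.png',cv2.resize(a,None,fx=1.8,fy=1.8,interpolation=cv2.INTER_CUBIC))
E
```

```text
time_s: 34.12
tcp_pos: [487.1, -411.6, 223.1]
eef_rot: [0.801, 3.035, -0.002]
wrist_force: [0.4, 1.0, -1.2]
opening: 85.4
t 34.12 tcp [ 487.1 -411.6  223.1] th 2.6258 zax [ 0.002 -0.002 -1.   ] F [ 0.4  1.  -1.2] open 85.4 q [-0.7   0.51  0.37  1.43  0.   -0.19]
```

View pics/c33.png

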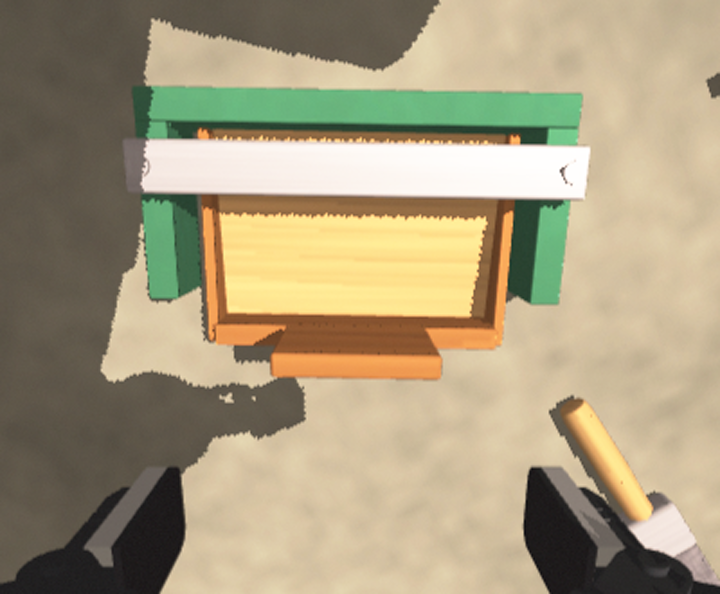

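View pics/scene33.png

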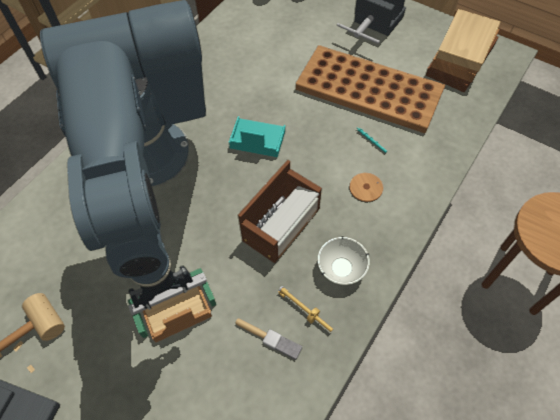

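View pics/side33.png

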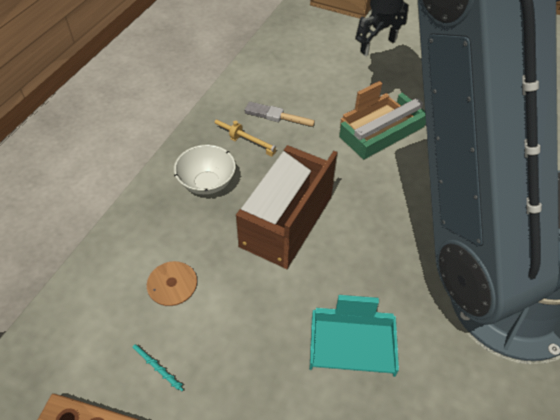

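Run:
```python
from wfit import *
s,im=pickle.load(open('w33.pkl','rb'))
s2=sense(); im2=get_image('wrist'); state(); print(s2['tcp_pos']-s['tcp_pos']); s,im=s2,im2
img=cv2.cvtColor(im['frame'],cv2.COLOR_RGB2BGR); K=3
img=cv2.resize(img,None,fx=K,fy=K,interpolation=cv2.INTER_CUBIC)
x,y,yaw=445.4,-386,-.533
c,sn=np.cos(yaw),np.sin(yaw)
W=lambda a,b,z:[x+c*a-sn*b,y+sn*a+c*b,z]
def line(pts,col):
    p=(wproj(s,im,[W(*q) for q in pts])*K+K/2-.5).round().astype(int); cv2.polylines(img,[p],False,col,1)
line([(-60,-96,52),(-60,96,52)],(0,0,255)); line([(-50,-111,72),(-50,111,72)],(255,0,0));line([(-25,-111,72),(-25,111,72)],(255,0,0))
line([(-60,-86,36),(-60,-80,36)],(255,0,255));line([(-60,86,36),(-60,80,36)],(255,0,255))
line([(56,-40,108),(56,40,108)],(255,0,255));line([(44,-40,108),(44,40,108)],(255,0,255));line([(56,-86,46),(56,86,46)],(255,0,255))
cv2.imwrite('pics/ov33.png',img[130:660,440:1230])
```

```text
t 34.33 tcp [ 486.3 -410.9  220.6] th 2.6258 zax [-0.001  0.001 -1.   ] F [-0.6 -0.4 -0.8] open 85.7 q [-0.7   0.51  0.37  1.43  0.   -0.19]
[-0.70766776  0.63370662 -2.41650121]
```

View pics/ov33.png

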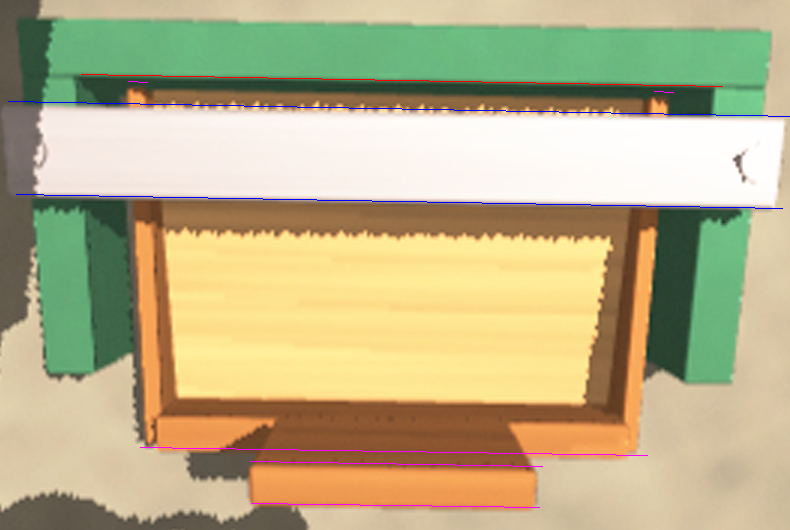

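Run:
```python
from wfit import *
_,im=pickle.load(open('w33.pkl','rb'))
x,y,yaw=445.4,-386,-.533
c,sn=np.cos(yaw),np.sin(yaw)
W=lambda a,b,z:[x+c*a-sn*b,y+sn*a+c*b,z]
for n,t,r in (('w31',[488.6,-411.7,57.5],[.798,3.03,-.002]),('w32',[486.3,-411,55],[-.801,-3.037,0])):
    s={'tcp_pos':np.array(t),'eef_rot':np.array(r)}
    print(n,wproj(s,im,[W(-60,-83,52),W(-60,-83,36),W(-57,-83,36),W(-60,83,52),W(-60,83,36),W(-57,83,36),W(-50,0,72)]).round(1).tolist())
o=[]
for n in ('w31','w32'):
    a=cv2.imread(f'pics/{n}.png'); o.append(np.hstack([cv2.resize(a[0:50,75:135],None,fx=6,fy=6,interpolation=cv2.INTER_CUBIC),cv2.resize(a[0:50,430:490],None,fx=6,fy=6,interpolation=cv2.INTER_CUBIC)]))
cv2.imwrite('pics/cmp.png',np.vstack(o)[:600,:800])
```

```text
w31 [[78.1, 6.6], [99.1, 17.5], [100.0, 24.9], [488.0, 15.1], [465.7, 25.1], [464.5, 32.4], [284.4, 26.2]]
w32 [[78.2, 12.4], [99.4, 23.1], [100.3, 30.5], [490.5, 20.5], [467.9, 30.3], [466.6, 37.6], [285.7, 32.0]]
```

View pics/cmp.png

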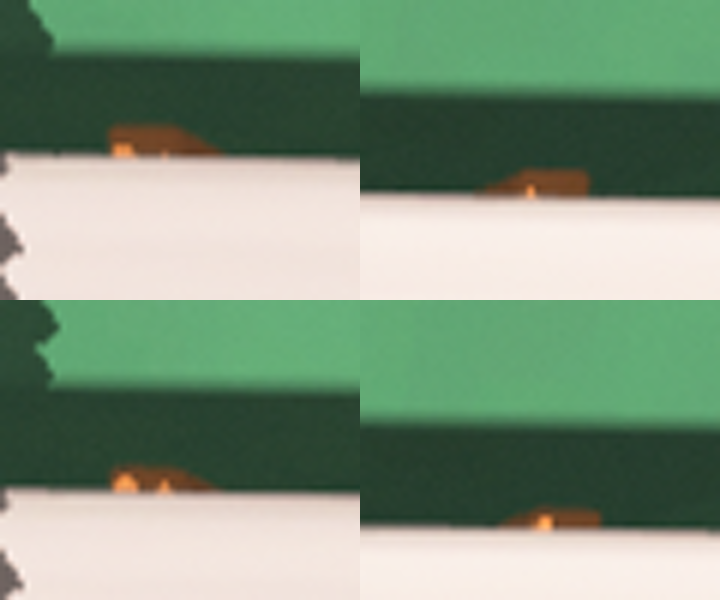

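Run:
```python
from h import *
p,th,M=state()
N=12
W=[]
for i in range(1,N+1):
    a=i/N; a=a*a*(3-2*a)
    r0,f0=np.hypot(*p[:2]),np.arctan2(p[1],p[0]); r1,f1=np.hypot(575,0),0
    r=r0+(r1-r0)*a; ph=f0+(f1-f0)*a
    W.append((r*np.cos(ph),r*np.sin(ph),220+90*min(1,2*a),2.626+.46*a))
plan((*p[:2],220,th),W)
```

```text
t 34.33 tcp [ 486.3 -410.9  220.6] th 2.6258 zax [-0.001  0.001 -1.   ] F [-0.6 -0.4 -0.8] open 85.7 q [-0.7   0.51  0.37  1.43  0.   -0.19]

[0, 9, -4] -0.009
[-1, 24, -9] -0.025
[0, 37, -15] -0.038
[1, 45, -19] -0.047
[3, 51, -21] -0.054
[5, 54, -22] -0.057
[7, 52, 0] -0.057
[7, 49, 0] -0.054
[8, 42, 0] -0.047
[6, 33, 0] -0.038

[5, 22, 0] -0.025
[2, 8, 0] -0.009
end [ 5.7467e+02 -1.1600e-01  3.1000e+02  3.0860e+00]
```

```bash
python3 -m jog '[{"gripper":1,"dp":[0,9,-4],"roll":-0.009},{"gripper":1,"dp":[-1,24,-9],"roll":-0.025},{"gripper":1,"dp":[0,37,-15],"roll":-0.038},{"gripper":1,"dp":[1,45,-19],"roll":-0.047},{"gripper":1,"dp":[3,51,-21],"roll":-0.054},{"gripper":1,"dp":[5,54,-22],"roll":-0.057},{"gripper":1,"dp":[7,52,0],"roll":-0.057},{"gripper":1,"dp":[7,49,0],"roll":-0.054},{"gripper":1,"dp":[8,42,0],"roll":-0.047},{"gripper":1,"dp":[6,33,0],"roll":-0.038}]'
python3 -m jog '[{"gripper":1,"dp":[5,22,0],"roll":-0.025},{"gripper":1,"dp":[2,8,0],"roll":-0.009},{"gripper":1,"dp":[0,0,0],"roll":0},{"gripper":1,"dp":[0,0,0],"roll":0}]'
python3 - <<'E'
from wfit import *
state(); s,im=snap('wrist','w34.png'); pickle.dump((s,im),open('w34.pkl','wb')); snap('scene','scene34.png'); snap('side','side34.png')
a=cv2.imread('pics/w34.png')[0:270,60:500]
cv2.imwrite('pics/c34.png',cv2.resize(a,None,fx=1.8,fy=1.8,interpolation=cv2.INTER_CUBIC))
E
```

```text
time_s: 35.58
tcp_pos: [579.2, -28.5, 311.3]
eef_rot: [-0.136, -3.138, -0.0]
wrist_force: [0.9, 0.2, 0.2]
opening: 85.4
time_s: 36.08
tcp_pos: [575.0, -1.1, 311.3]
eef_rot: [-0.089, -3.14, 0.0]
wrist_force: [-0.4, 0.7, -0.3]
opening: 85.6
t 36.08 tcp [575.   -1.1 311.3] th 3.0848 zax [-0. -0. -1.] F [-0.4  0.7 -0.3] open 85.6 q [-0.    0.39  0.4   1.59 -0.    0.05]
```

View pics/c34.png

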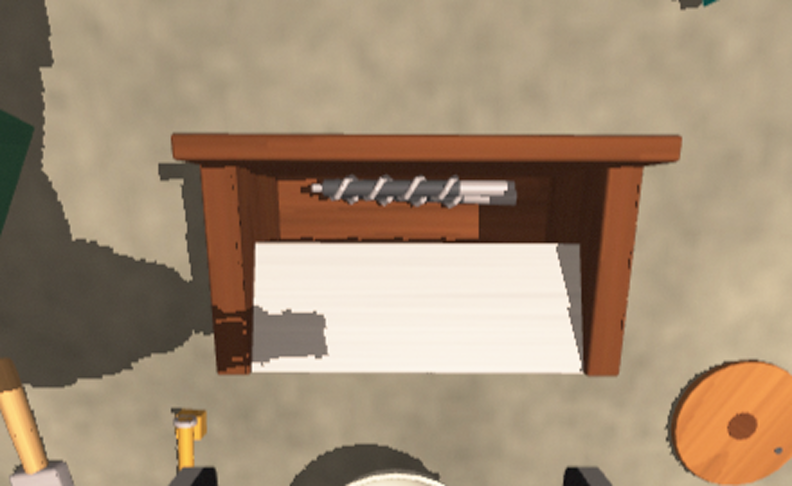

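View pics/scene34.png

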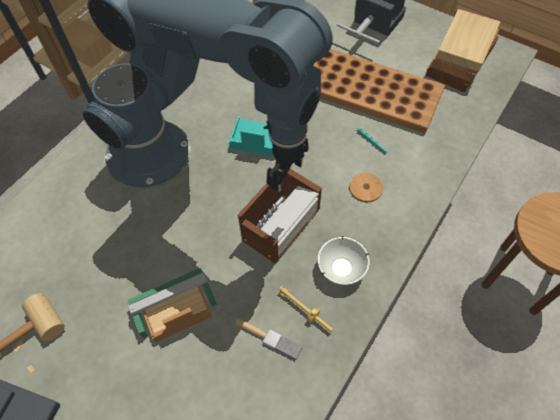

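Run:
```python
from wfit import *
s,wi=pickle.load(open('w34.pkl','rb'))
d=pickle.load(open('d0.pkl','rb')); im=d['scene'][1]
Rm=R.from_rotvec(im['attitude']).as_matrix()
o=im['position']; r=Rm@np.array([(282.8-im['cx'])/im['fx'],(198.2-im['cy'])/im['fy'],1])
M=R.from_rotvec(s['eef_rot']).as_matrix();T=wi['tool_from_camera']
def wr(u,v): return M@T[:3,3]+s['tcp_pos'], M@T[:3,:3]@np.array([(u-wi['cx'])/wi['fx'],(v-wi['cy'])/wi['fy'],1])
o2,r2=wr(60+515/1.8,187/1.8)
t=np.linalg.lstsq(np.c_[r,-r2],o2-o,rcond=None)[0]; print(o+r*t[0],o2+r2*t[1])
oa,ra=wr(60+303/1.8,188/1.8)
for z in (15,35,55,75,95): print(z,np.linalg.norm((oa+ra*(z-oa[2])/ra[2])-(o2+r2*(z-o2[2])/r2[2])))
```

```text
[497.80185635  92.30610668  17.35390727] [498.17945589  92.72653339  17.43622458]
15 153.4651966516085
35 146.46591636600627
55 139.46663608040404
75 132.46735579480182
95 125.4680755091996
```

```bash
python3 -c "
from workcell import bot
print(bot.sign_off())"
```

```text
the job is handed in; nothing more can be done
None
```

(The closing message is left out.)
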